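# Box the stacked painted plaques

### The job

Take the stack of painted clay plaques apart from the top and lay each one, face up, flat and straight, down inside the gift box made for it: the box whose card floor has the colour of the plaque's border. Lay them in, do not drop them, leave the ink bottle standing where it is, and let go of everything at the end.

Things in the scene. Friction and masses are not known exactly. Their poses are not given: they have to be found in the camera images.
- drying_board: Flat pale wooden board, 116 x 76 x 12 mm, fixed to the table, no rim; the stack starts on it. Origin: centre of its underside, on the table; x along its length, y across, z up. Its top is at z = 0.012.
- plaque_blue: The largest clay plaque: flat, rigid, straight long sides, half-round ends, 100 x 60 x 16 mm, about 150 g. Pale clay sides; face with a 6 mm blue border and cream middle. Starts at the bottom of the stack, on the drying board, in line to about 2 mm and 4 degrees a layer, border visible from above. Origin: centre of underside; x along its length, y across, z up out of its face.
- plaque_red: The second largest clay plaque: flat, rigid, straight long sides, half-round ends, 80 x 48 x 16 mm, about 95 g. Pale clay sides; face with a 6 mm red border and cream middle. Starts on the blue one, in line to about 2 mm and 4 degrees a layer, border visible from above. Origin: centre of underside; x along its length, y across, z up out of its face.
- plaque_yellow: The second smallest clay plaque: flat, rigid, straight long sides, half-round ends, 62 x 37 x 16 mm, about 57 g. Pale clay sides; face with a 6 mm yellow border and cream middle. Starts on the red one, in line to about 2 mm and 4 degrees a layer, border visible from above. Origin: centre of underside; x along its length, y across, z up out of its face.
- plaque_green: The smallest clay plaque: flat, rigid, straight long sides, half-round ends, 44 x 26 x 16 mm, about 28 g. Pale clay sides; face with a 6 mm green border and cream middle. Starts on the yellow one, top of the stack, in line to about 2 mm and 4 degrees a layer, border visible from above. Origin: centre of underside; x along its length, y across, z up out of its face.
- box_blue: Open brown gift-box bottom with a blue card floor, for the blue plaque; fixed. Outside 120 x 80 x 20 mm, walls 3 mm, inside 114 x 74 mm; the rigid floor is 16 mm above the table, so the rim stands 4 mm above it and a plaque in it stands 12 mm proud of the rim. Origin: centre of underside, on the table; x along its length, y across, z up.
- box_red: Open brown gift-box bottom with a red card floor, for the red plaque; fixed. Outside 100 x 68 x 20 mm, walls 3 mm, inside 94 x 62 mm; the rigid floor is 16 mm above the table, so the rim stands 4 mm above it and a plaque in it stands 12 mm proud of the rim. Origin: centre of underside, on the table; x along its length, y across, z up.
- box_yellow: Open brown gift-box bottom with a yellow card floor, for the yellow plaque; fixed. Outside 82 x 57 x 20 mm, walls 3 mm, inside 76 x 51 mm; the rigid floor is 16 mm above the table, so the rim stands 4 mm above it and a plaque in it stands 12 mm proud of the rim. Origin: centre of underside, on the table; x along its length, y across, z up.
- box_green: Open brown gift-box bottom with a green card floor, for the green plaque; fixed. Outside 64 x 46 x 20 mm, walls 3 mm, inside 58 x 40 mm; the rigid floor is 16 mm above the table, so the rim stands 4 mm above it and a plaque in it stands 12 mm proud of the rim. Origin: centre of underside, on the table; x along its length, y across, z up.
- ink_bottle: Square dark ink bottle with a white label round it and a round black cap, 42 x 42 x 55 mm, standing loose on the table among the work. Origin: centre of its underside; z up. To be left alone.
There are look-alikes about, which are no part of the job. What is shaped like the plaque_yellow but purple is not meant.

How it is judged:
At the end, for the whole second after the job is handed in: Each plaque lies face up on the card floor of the box of its own colour (underside 13.5 to 18 mm above the box's underside, tilt under 0.06 rad, centre within 12 mm of the box's, lengths in line within 0.26 rad), is still and released; the ink bottle stands within 15 mm of its place (horizontal distance between plaque_blue and box_blue below 0.012 m and z of plaque_blue in the frame of box_blue between 0.0135 and 0.018 m and angle between each of plaque_blue, plaque_red, plaque_yellow, plaque_green's own z axis and vertical below 0.06 rad and angle between the x axis of plaque_blue and the x axis of box_blue, either way round below 0.26 rad and linear speed of each of plaque_blue, plaque_red, plaque_yellow, plaque_green below 0.01 m/s and contact force between each of plaque_blue, plaque_red, plaque_yellow, plaque_green and the fingers below 0.1 N and horizontal distance between plaque_red and box_red below 0.012 m and z of plaque_red in the frame of box_red between 0.0135 and 0.018 m and angle between the x axis of plaque_red and the x axis of box_red, either way round below 0.26 rad and horizontal distance between plaque_yellow and box_yellow below 0.012 m and z of plaque_yellow in the frame of box_yellow between 0.0135 and 0.018 m and angle between the x axis of plaque_yellow and the x axis of box_yellow, either way round below 0.26 rad and horizontal distance between plaque_green and box_green below 0.012 m and z of plaque_green in the frame of box_green between 0.0135 and 0.018 m and angle between the x axis of plaque_green and the x axis of box_green, either way round below 0.26 rad and distance of ink_bottle from where it was at the start of the episode below 0.015 m and angle between ink_bottle's own z axis and vertical below 0.2 rad); the robot touches nothing.
It fails at once if the blue plaque is dropped: it falls free, out of the fingers, faster than 0.7 m/s (a drop of about 25 mm) (linear speed of plaque_blue above 0.7 m/s and contact force between plaque_blue and the fingers below 0.05 N).
It fails at once if the red plaque is dropped: it falls free, out of the fingers, faster than 0.7 m/s (a drop of about 25 mm) (linear speed of plaque_red above 0.7 m/s and contact force between plaque_red and the fingers below 0.05 N).
It fails at once if the yellow plaque is dropped: it falls free, out of the fingers, faster than 0.7 m/s (a drop of about 25 mm) (linear speed of plaque_yellow above 0.7 m/s and contact force between plaque_yellow and the fingers below 0.05 N).
It fails at once if the green plaque is dropped: it falls free, out of the fingers, faster than 0.7 m/s (a drop of about 25 mm) (linear speed of plaque_green above 0.7 m/s and contact force between plaque_green and the fingers below 0.05 N).
It fails at once if the ink bottle is pushed more than 15 mm from its place or tipped (not (distance of ink_bottle from where it was at the start of the episode below 0.015 m and angle between ink_bottle's own z axis and vertical below 0.2 rad)).
It also fails if it takes over 115 s, if anything falls off the work surface, if the arm or the gripper's body presses on something with over 40 N, if the wrist force passes 120 N, or if a joint passes its speed limit or range.

### The arm

A 6-joint arm with a two-finger parallel gripper is mounted at the origin on the work surface. World frame = base frame: x ahead of the robot, y to its left, z up, the work surface at z = 0. Lengths are in m, angles in rad, forces in N, time in s.
With the tool pointing down it reaches from about 0.35 to 0.925 m from the base axis. Payload 6.4 kg.
Tool frame: the origin (TCP) lies at the very end of the fingers, on their centre line; the grasp point (between the pads) lies robot.pinch_z behind it (robot.pinch_z is the distance from the TCP to the grasp point, in m); z points along the fingers, y is the line along which they close (so a half turn about z gives the same grasp; the last joint's range is limited). The gripper opens to 85 mm and grips with 20 to 120 N. Pads are 22 mm wide; open, the fingers measure 114 mm over their backs; the gripper's body (76 mm by 85 mm) begins 54 mm behind the grasp point. The pads swing forward as they close: fully open they stand 13 mm farther back than shut.
Start: joints at [-1.336, 0.245, 1.558, -0, 1.339, -0.174], TCP at [0.258, -0.596, 0.231] pointing down, gripper open.
Joint ranges: [-3.13, 3.13], [-1.02, 2.26], [0.13, 2.54], [-0.95, 4.09], [0.21, 2.88], [-2.74, 2.74]. Speed limits (rad/s): [2.57, 2.57, 3.14, 3.14, 3.14, 3.14].

### API

Orientations are given as a unit quaternion [w, x, y, z].
In Python, from bench import telemetry, cams, ticket, robot gives the robot as it stands.
- The arm moves only by the tool jog_arm, never from a script. Its arguments are lists of equal length, an entry for each row: "hand": the opening, from 0 (shut) to 1 (fully open); "offset": the shift along the tool's x, y, z in m, a list of three; "dr": the turn, a rotation vector about the tool's x, y, z in rad, a list of three. In form: {"hand": [hand, ...], "offset": [[tx, ty, tz], ...], "dr": [[ax, ay, az], ...]}. A call has 1 to 5 rows; each row is the pose to reach, as a shift and turn from the pose commanded when the call began, along the tool's axes at that moment; what a row does not reach only later rows make up. A row lasts 1/10 s, in which the tool goes at most 50 mm and 8.59 degrees, less where a joint would pass 70% of its speed; a pose out of reach is approached as far as the arm can. A call with a gripper value outside its range is refused whole. The fingers move at their own pace and stop on an object; "force" is the grip in N (left out, the last holds). Time passes only in rows, so rows that repeat a pose let the fingers close. It gives the time, the measured TCP pose, the force, the opening and the grip force at its end, in the units of the state.
- telemetry.read_state(): the state, without advancing time (a new reading comes with each control period).
- cams.read_camera(name): name is "scene" or "top" or "wrist"; returns a dict with "frame" (384x512x3 uint8, red, green, blue), "depth" (384x512 float32, m along the optical axis (not along the pixel's ray), 0 where there is no reading), "vertical_fov" (degrees; the focal length in pixels is half the picture's height over the tangent of half this angle, whatever the lens; pixels are square), "cx", "cy" (the principal point, pixels), "view" (4x4, takes a point from world to camera coordinates); the wrist camera has in their place "mount" (4x4, takes a point from camera to tool coordinates, whose origin is the TCP and whose axes are the flange's). Camera axes: x right, y down, z forward; pixel columns grow to the right and rows downward; lengths in m; the calibration is good to about 2 mm. A picture is of the moment at which its call begins: read the wrist's pose just before it.
- ticket.finish_job(): hands the job in; it is judged then, once.
The state is a dict: "clock": time; "qpos": joint angles; "joint_velocities": joint speeds; "tau": joint torques, N m; "position": TCP position; "eef_rot": TCP orientation; "contact_force": force on the tool from outside, world axes, zero at the start; "wrist_torque": the same for the moment, N m; "grip_width": opening from 0.0 (shut) to 1.0 (fully open); "finger_force": force on a finger pad.
Only numpy, scipy, OpenCV 4.12 (cv2) and the standard library are available. Lean on these libraries where they do the work, as an engineer would, in place of code of your own. Each camera call takes 0.05 s, during which the arm holds its last target. There are 200 camera calls.

## Working session

There is one attempt and no reset: what is moved stays moved. The work goes in short steps, Python scripts to look and compute and a tool call to move; the robot and the scene stay as the last step left them, time stands still between calls to the robot, and variables do not carry over. Pictures are saved under pics/ and viewed, at most 14 in all, crops included, and the job is handed in when it is done.

Besides the shell and the picture viewer there is one more tool, called after "Emit:" as name(argument=value, ...) on one line, values as JSON. jog_arm: Moves the arm, as the interface text tells. Its arguments: {"type":"object","properties":{"hand":{"type":"array","items":{"type":"number"}},"offset":{"type":"array","items":{"type":"array","items":{"type":"number"}}},"dr":{"type":"array","items":{"type":"array","items":{"type":"number"}}},"force":{"type":"number"}},"required":["hand","offset","dr"]}

```bash
mkdir -p pics; ls; cat > h.py <<'E'
import numpy as np, cv2
from bench import telemetry, cams, ticket, robot
from scipy.spatial.transform import Rotation as R
def st():
    s=telemetry.read_state(); return s
def T():
    s=st(); q=s["eef_rot"]; M=np.eye(4); M[:3,:3]=R.from_quat([q[1],q[2],q[3],q[0]]).as_matrix(); M[:3,3]=s["position"]; return M
def cam(n):
    M=T(); c=cams.read_camera(n); h=c["frame"].shape[0]
    c["f"]=h/2/np.tan(np.radians(c["vertical_fov"])/2)
    c["c2w"]=np.linalg.inv(c["view"]) if "view" in c else M@np.array(c["mount"])
    return c
def save(c,p,box=None,s=1.5):
    im=c["frame"][...,::-1]
    if box: x0,y0,x1,y1=box; im=im[y0:y1,x0:x1]
    cv2.imwrite(p,cv2.resize(im,None,fx=s,fy=s,interpolation=cv2.INTER_CUBIC))
def px(c,u,v,z=None):
    "world point of pixel by depth, or on plane z"
    d=np.array([(u-c["cx"])/c["f"],(v-c["cy"])/c["f"],1.]); A=c["c2w"]
    if z is None: k=float(c["depth"][int(round(v)),int(round(u))])
    else: k=(z-A[2,3])/(A[:3,:3]@d)[2]
    return A[:3,:3]@(d*k)+A[:3,3]
def cloud(c):
    h,w=c["depth"].shape; u,v=np.meshgrid(np.arange(w),np.arange(h)); d=c["depth"]
    P=np.stack([(u-c["cx"])/c["f"]*d,(v-c["cy"])/c["f"]*d,d],-1)
    return P@c["c2w"][:3,:3].T+c["c2w"][:3,3]
E
python3 - <<'E'
from h import *
s=st(); print({k:np.round(v,3) for k,v in s.items()}); print(robot.pinch_z, [a for a in dir(robot) if a[0]!='_'])
for n in("top","scene"):
    c=cam(n); save(c,f"pics/{n}0.png"); np.savez(f"{n}0.npz",**{k:c[k] for k in c})
    print(n,c["f"],c["c2w"].round(3).tolist())
E
```

```text
pics
{'clock': np.float64(0.0), 'qpos': array([-1.336,  0.246,  1.559, -0.   ,  1.339, -0.174]), 'joint_velocities': array([-0.001,  0.   ,  0.001,  0.   , -0.001,  0.001]), 'tau': array([ 0.0000e+00, -4.2951e+01, -3.2613e+01, -0.0000e+00,  5.0000e-03,
        0.0000e+00]), 'position': array([ 0.258, -0.596,  0.23 ]), 'eef_rot': array([-0.001,  0.979,  0.203, -0.   ]), 'contact_force': array([-0.246, -0.583, -0.21 ]), 'wrist_torque': array([ 0.021, -0.032, -0.044]), 'finger_force': np.float64(0.0), 'grip_width': np.float64(1.002)}
0.0187 ['Unreachable', 'pinch_z']
top 448.4344872651889 [[0.008, -0.991, 0.13, 0.38], [-1.0, -0.007, 0.002, -0.059], [-0.001, -0.13, -0.991, 1.294], [0.0, 0.0, 0.0, 1.0]]
scene 423.97419419015296 [[-0.055, 0.823, -0.565, 1.219], [0.998, 0.048, -0.027, 0.004], [0.005, -0.566, -0.825, 1.059], [0.0, 0.0, 0.0, 1.0]]
```

View pics/top0.png

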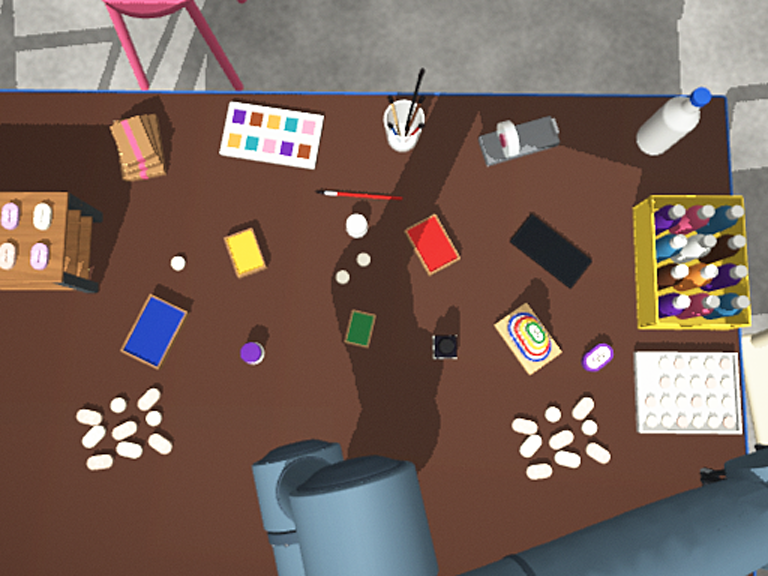

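View pics/scene0.png

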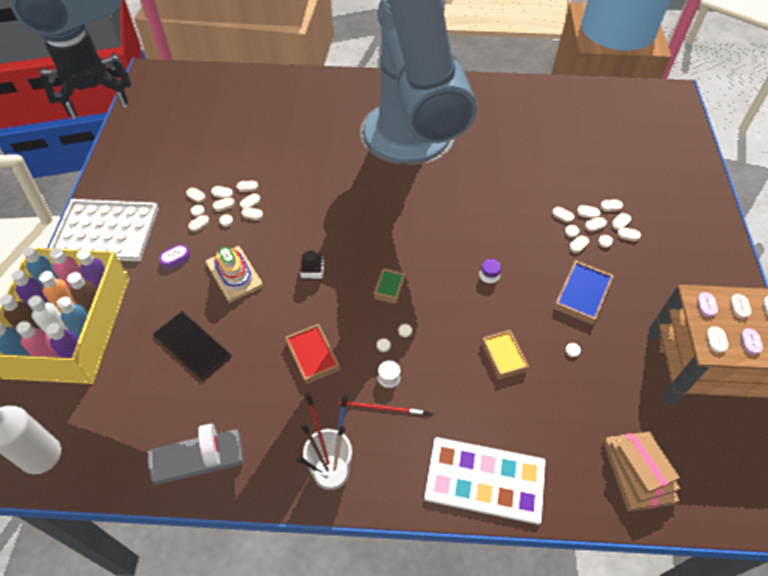

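The top view (1.5x) shows the stack at (528,338). The boxes are yellow (245,252), blue (154,331), green (360,329) and red (432,244), and the ink bottle is at (445,347). A loose purple plaque lies at (598,357); it is purple and off the stack, so it is the decoy. I'll measure everything by colour.

```bash
cat >> h.py <<'E'
HUE=dict(blue=(105,130),red=(0,8),yellow=(22,32),green=(45,80))
def rect(c,col,z,box,pts=False):
    x0,y0,x1,y1=box; hsv=cv2.cvtColor(c["frame"],cv2.COLOR_RGB2HSV)
    a,b=HUE[col]; m=cv2.inRange(hsv,(a,110,50),(b,255,255))
    if col=="red": m|=cv2.inRange(hsv,(172,110,50),(180,255,255))
    k=np.zeros_like(m); k[y0:y1,x0:x1]=m[y0:y1,x0:x1]
    k=cv2.morphologyEx(k,cv2.MORPH_OPEN,np.ones((2,2),np.uint8))
    n,l,s,_=cv2.connectedComponentsWithStats(k); i=1+np.argmax(s[1:,4])
    v,u=np.where((l==i)|( (k>0)&(s[l,4]>25)))
    P=np.array([px(c,a,b,z) for a,b in zip(u,v)])[:,:2]
    (cx,cy),(w,h),ang=cv2.minAreaRect((P*1000).astype(np.float32))
    if w<h: w,h,ang=h,w,ang+90
    return np.array([cx,cy]).round(1),round(w,1),round(h,1),round((ang+90)%180-90,1)
E
python3 - <<'E'
from h import *
c=dict(np.load("top0.npz"))
for k in c:
    if c[k].ndim==0:c[k]=c[k].item()
B=dict(yellow=(140,145,185,190),blue=(75,190,130,250),green=(220,195,260,240),red=(262,135,315,190))
for k in B: print("box",k,rect(c,k,.016,B[k]))
for k,z in dict(blue=.028,red=.044,yellow=.060,green=.076).items(): print("plaque",k,rect(c,k,z,(325,195,378,253)))
P=cloud(c)
for n,(u,v) in dict(blue=(102,221),red=(288,163),green=(240,219),yellow=(163,168),gtop=(358,222),bottle=(297,230),board=(344,240)).items(): print(n,P[v,u].round(3))
save(c,"pics/stack.png",(280,180,430,270),5)
E
```

```text
box yellow (array([619.8, 202.3]), 74.2, 50.0, 20.1)
box blue (array([465. , 370.5]), 110.9, 71.3, -25.1)
box green (array([473.3, -21.2]), 55.4, 37.5, -13.5)
box red (array([ 639.5, -175. ]), 159.4, 123.1, 0.4)
plaque blue (array([ 435.6, -324.2]), 17.7, 4.7, 33.1)
plaque red (array([ 460.9, -332.9]), 160.9, 145.6, -0.8)
plaque yellow (array([ 460.1, -324.6]), 13.5, 4.6, 33.0)Traceback (most recent call last):
  File "<stdin>", line 7, in <module>
  File "h.py", line 34, in rect
    n,l,s,_=cv2.connectedComponentsWithStats(k); i=1+np.argmax(s[1:,4])
                                                     ~~~~~~~~~^^^^^^^^^
    return _wrapfunc(a, 'argmax', axis=axis, out=out, **kwds)
    return bound(*args, **kwds)
ValueError: attempt to get argmax of an empty sequence
```

```bash
sed -i 's/(a,110,50)/(a,110,VM.get(col,60))/; s/(172,110,50)/(172,110,140)/; s/^HUE/VM=dict(red=140,yellow=120)\nHUE/; s/^    k=cv2.morph.*$//; s/(s\[l,4\]>25)/(s[l,4]>4)/' h.py
python3 - <<'E'
from h import *
c=dict(np.load("top0.npz"))
for k in c:
    if c[k].ndim==0:c[k]=c[k].item()
B=dict(red=(262,135,315,190))
for k in B: print("box",k,rect(c,k,.016,B[k]))
for k,z in dict(blue=.028,red=.044,yellow=.060,green=.076).items(): print("plaque",k,rect(c,k,z,(325,195,378,253)))
P=cloud(c)
for n,(u,v) in dict(blue=(102,221),red=(288,163),green=(240,219),yellow=(163,168),gtop=(358,222),bottle=(297,230),board=(344,240)).items(): print(n,P[v,u].round(3))
save(c,"pics/stack.png",(280,180,430,270),5)
E
```

```text
box red (array([ 641.3, -156.1]), 93.6, 61.3, 29.1)
plaque blue (array([ 460.2, -335.3]), 96.5, 53.2, 28.8)
plaque red (array([ 460.6, -335.4]), 77.6, 39.2, 35.1)
plaque yellow (array([ 461.6, -336. ]), 58.9, 33.4, 54.3)
plaque green (array([ 466.8, -339.2]), 38.6, 24.3, 36.2)
blue [0.466 0.374 0.017]
red [ 0.638 -0.157  0.019]
green [ 0.475 -0.02   0.017]
yellow [0.621 0.205 0.016]
gtop [ 0.465 -0.341  0.079]
bottle [ 0.443 -0.178  0.056]
board [ 0.418 -0.318  0.001]
```

View pics/stack.png

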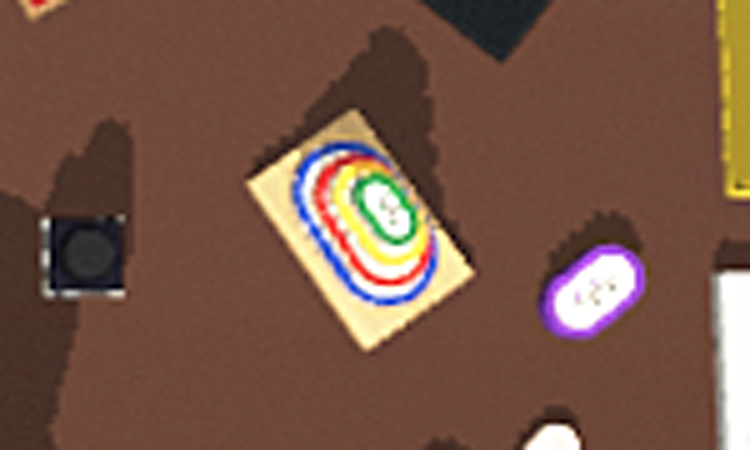

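The crop at 5x confirms the stack: green, yellow, red and blue rings centred near (375,225) on the board. The purple one at (595,290) lies by itself and stays. Box sizes and heights match the description. Next is the hover above the stack.

```bash
cat >> h.py <<'E'
def yaw():
    M=T(); return np.degrees(np.arctan2(M[1,0],M[0,0]))
def plan(wps,start=None):
    "wps: x,y,z (mm), yaw deg, hand[, rows, step]; prints tool-frame rows, 5 a call"
    p,a=(T()[:3,3]*1000,yaw()) if start is None else (np.array(start[:3],float),start[3])
    rows=[]
    for w in wps:
        q=np.array(w[:3],float); step=w[6] if len(w)>6 else 42
        da=(w[3]-a+180)%360-180
        n=max(1,int(np.ceil(np.linalg.norm(q-p)/step)),int(np.ceil(abs(da)/7)),(w[5] if len(w)>5 else 1))
        for i in range(1,n+1): rows.append((p+(q-p)*i/n,a+da*i/n,w[4]))
        p,a=q,a+da
    p0,a0=(T()[:3,3]*1000,yaw()) if start is None else (np.array(start[:3],float),start[3])
    for k in range(0,len(rows),5):
        g=rows[k:k+5]; r=np.radians(a0); X=np.array([np.cos(r),np.sin(r),0]);Y=np.array([np.sin(r),-np.cos(r),0])
        print("hand",[x[2] for x in g],"off",[[round(float((x[0]-p0)@X)/1000,3),round(float((x[0]-p0)@Y)/1000,3),round(-float(x[0][2]-p0[2])/1000,3)] for x in g],"dr",[[0,0,round(-float(np.radians(x[1]-a0)),3)] for x in g])
        p0,a0=g[-1][0],g[-1][1]
E
python3 -c "
from h import *
print(T().round(4))
plan([(462,-337,220,32,1,10)])"
```

```text
[[ 9.176e-01  3.975e-01 -4.000e-04  2.582e-01]
 [ 3.975e-01 -9.176e-01  1.700e-03 -5.960e-01]
 [ 3.000e-04 -1.700e-03 -1.000e+00  2.303e-01]
 [ 0.000e+00  0.000e+00  0.000e+00  1.000e+00]]
hand [1, 1, 1, 1, 1] off [[0.029, -0.016, 0.001], [0.058, -0.031, 0.002], [0.087, -0.047, 0.003], [0.116, -0.063, 0.004], [0.145, -0.078, 0.005]] dr [[0, 0, -0.015], [0, 0, -0.03], [0, 0, -0.045], [0, 0, -0.06], [0, 0, -0.075]]
hand [1, 1, 1, 1, 1] off [[0.03, -0.013, 0.001], [0.06, -0.027, 0.002], [0.09, -0.04, 0.003], [0.12, -0.054, 0.004], [0.15, -0.067, 0.005]] dr [[0, 0, -0.015], [0, 0, -0.03], [0, 0, -0.045], [0, 0, -0.06], [0, 0, -0.075]]
```

Emit:
jog_arm(hand=[1,1,1,1,1], offset=[[0.029,-0.016,0.001],[0.058,-0.031,0.002],[0.087,-0.047,0.003],[0.116,-0.063,0.004],[0.145,-0.078,0.005]], dr=[[0,0,-0.015],[0,0,-0.03],[0,0,-0.045],[0,0,-0.06],[0,0,-0.075]])

```text
clock: 0.6
position: [0.3609, -0.4658, 0.2257]
eef_rot: [-0.0, 0.971, 0.24, -0.0]
contact_force: [0.9, 0.5, -1.0]
grip_width: 1.001
finger_force: 0.0
```

Emit:
jog_arm(hand=[1,1,1,1,1], offset=[[0.03,-0.013,0.001],[0.06,-0.027,0.002],[0.09,-0.04,0.003],[0.12,-0.054,0.004],[0.15,-0.067,0.005]], dr=[[0,0,-0.015],[0,0,-0.03],[0,0,-0.045],[0,0,-0.06],[0,0,-0.075]])

```text
clock: 1.1
position: [0.4625, -0.3367, 0.2208]
eef_rot: [-0.0, 0.961, 0.276, -0.0]
contact_force: [0.0, 0.2, 0.0]
grip_width: 0.998
finger_force: 0.0
```

```bash
python3 - <<'E'
from h import *
print(T()[:3,3].round(4),yaw(),st()["clock"])
c=cam("wrist"); save(c,"pics/w1.png"); print(c["f"],c["c2w"].round(3).tolist())
import pickle; pickle.dump(c,open("w1.pkl","wb"))
for k,z in dict(blue=.028,red=.044,yellow=.060,green=.076).items(): print("plaque",k,rect(c,k,z,(0,0,512,384)))
E
```

```text
[ 0.4625 -0.3367  0.2208] 32.051273577705345 1.1
269.1948354830577 [[0.53, -0.809, -0.252, 0.528], [-0.848, -0.506, -0.158, -0.296], [0.001, 0.297, -0.955, 0.364], [0.0, 0.0, 0.0, 1.0]]
plaque blue (array([ 389.5, -510.4]), 435.8, 198.9, 84.3)
plaque red (array([ 462.7, -340.6]), 77.8, 46.6, 31.0)
plaque yellow (array([ 473.8, -524.6]), 319.3, 300.6, 47.8)
plaque green (array([ 476.2, -203.9]), 308.5, 45.6, 87.5)
```

View pics/w1.png

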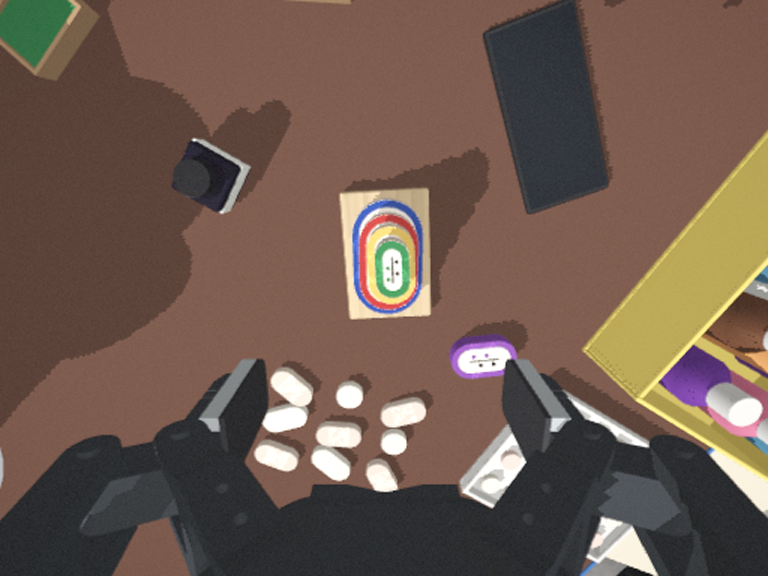

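The wrist view shows the stack at (388,262), with green at (392,270) in the 1.5x picture. Now I'll restrict the measurement to that window.

```bash
python3 - <<'E'
from h import *
import pickle; c=pickle.load(open("w1.pkl","rb")); 
for k,z in dict(blue=.028,red=.044,yellow=.060,green=.076).items(): print("plaque",k,rect(c,k,z,(226,124,290,212)))
P=cloud(c)
for u,v in ((262,180),(259,165),(235,205),(300,238)): print(P[v,u].round(4))
for lo,hi in ((.071,.085),(.055,.0705),(.039,.0545),(.023,.0385)):
    m=(P[...,2]>lo)&(P[...,2]<hi); m[:,:226]=0;m[:,290:]=0;m[:124]=0;m[212:]=0
    print(lo,m.sum(),cv2.minAreaRect((P[m][:,:2]*1000).astype(np.float32)),np.median(P[m][:,2]))
E
```

```text
plaque blue (array([ 461.5, -339.7]), 96.9, 57.3, 32.7)
plaque red (array([ 462.7, -340.6]), 77.8, 46.6, 31.0)
plaque yellow (array([ 464.5, -340.7]), 58.9, 34.7, 33.2)
plaque green (array([ 466. , -340.1]), 41.1, 23.1, 33.0)
[ 0.4666 -0.3415  0.078 ]
[ 0.4788 -0.33    0.0767]
[ 0.4023 -0.3395  0.0118]
[ 0.4072 -0.4468  0.0081]
0.071 810 ((466.4491271972656, -340.9854736328125), (43.66085433959961, 25.604331970214844), 32.767303466796875) 0.07664020661194273
0.055 642 ((464.7091369628906, -341.03912353515625), (62.09764862060547, 36.851890563964844), 34.61444854736328) 0.06054046989099257
0.039 739 ((462.1544189453125, -340.4128723144531), (79.9092788696289, 47.337772369384766), 33.13884735107422) 0.044506361415701134
0.023 935 ((461.5409240722656, -340.30133056640625), (99.99433135986328, 59.68094253540039), 31.822050094604492) 0.028531918877951146
```

Depth outlines match the given sizes, with tops at 76, 60, 44 and 28 mm. Picking green.

```bash
python3 -c "
from h import *
plan([(466,-341,90,33,.6,5),(466,-341,65.5,33,.6,3),(466,-341,65.5,33,0,7),(466,-341,85,33,0,2),(466,-341,130,33,0,3)])
print('travel')
plan([(473,-21,110,-13.5,0,10)],(466,-341,130,33))"
```

```text
hand [0.6, 0.6, 0.6, 0.6, 0.6] off [[-0.001, 0.001, 0.026], [-0.001, 0.003, 0.052], [-0.002, 0.004, 0.078], [-0.002, 0.006, 0.104], [-0.003, 0.007, 0.131]] dr [[0, 0, -0.003], [0, 0, -0.005], [0, 0, -0.008], [0, 0, -0.01], [0, 0, -0.013]]
hand [0.6, 0.6, 0.6, 0, 0] off [[0.0, 0.0, 0.008], [0.0, 0.0, 0.016], [0.0, 0.0, 0.025], [0.0, 0.0, 0.025], [0.0, 0.0, 0.025]] dr [[0, 0, -0.0], [0, 0, -0.0], [0, 0, -0.0], [0, 0, -0.0], [0, 0, -0.0]]
hand [0, 0, 0, 0, 0] off [[0.0, 0.0, -0.0], [0.0, 0.0, -0.0], [0.0, 0.0, -0.0], [0.0, 0.0, -0.0], [0.0, 0.0, -0.0]] dr [[0, 0, -0.0], [0, 0, -0.0], [0, 0, -0.0], [0, 0, -0.0], [0, 0, -0.0]]
hand [0, 0, 0, 0, 0] off [[0.0, 0.0, -0.01], [0.0, 0.0, -0.019], [0.0, 0.0, -0.035], [0.0, 0.0, -0.05], [0.0, 0.0, -0.065]] dr [[0, 0, -0.0], [0, 0, -0.0], [0, 0, -0.0], [0, 0, -0.0], [0, 0, -0.0]]
travel
hand [0, 0, 0, 0, 0] off [[0.018, -0.026, 0.002], [0.036, -0.053, 0.004], [0.054, -0.079, 0.006], [0.072, -0.106, 0.008], [0.09, -0.132, 0.01]] dr [[0, 0, 0.081], [0, 0, 0.162], [0, 0, 0.243], [0, 0, 0.325], [0, 0, 0.406]]
hand [0, 0, 0, 0, 0] off [[0.006, -0.031, 0.002], [0.012, -0.063, 0.004], [0.018, -0.094, 0.006], [0.024, -0.126, 0.008], [0.031, -0.157, 0.01]] dr [[0, 0, 0.081], [0, 0, 0.162], [0, 0, 0.243], [0, 0, 0.325], [0, 0, 0.406]]
```

Emit:
jog_arm(hand=[0.6,0.6,0.6,0.6,0.6], offset=[[-0.001,0.001,0.026],[-0.001,0.003,0.052],[-0.002,0.004,0.078],[-0.002,0.006,0.104],[-0.003,0.007,0.131]], dr=[[0,0,-0.003],[0,0,-0.005],[0,0,-0.008],[0,0,-0.01],[0,0,-0.013]], force=40)

```text
clock: 1.65
position: [0.463, -0.3457, 0.0891]
eef_rot: [-0.0, 0.959, 0.282, -0.0]
contact_force: [0.4, 0.1, 0.2]
grip_width: 0.599
finger_force: 0.0
```

Emit:
jog_arm(hand=[0.6,0.6,0.6,0,0], offset=[[0,0,0.008],[0,0,0.016],[0,0,0.025],[0,0,0.025],[0,0,0.025]], dr=[[0,0,0],[0,0,0],[0,0,0],[0,0,0],[0,0,0]])

```text
clock: 2.15
position: [0.4637, -0.3461, 0.0662]
eef_rot: [0.001, 0.959, 0.282, 0.0]
contact_force: [2.1, -0.8, 1.7]
grip_width: 0.288
finger_force: 40.6
```

Emit:
jog_arm(hand=[0,0,0,0,0], offset=[[0,0,0],[0,0,0],[0,0,0],[0,0,0],[0,0,0]], dr=[[0,0,0],[0,0,0],[0,0,0],[0,0,0],[0,0,0]])

```text
clock: 2.65
position: [0.4636, -0.346, 0.066]
eef_rot: [0.001, 0.959, 0.282, 0.0]
contact_force: [-0.5, 0.7, 5.1]
grip_width: 0.287
finger_force: 41.1
```

```bash
python3 -c "
from h import *
for i in range(4): print(T()[:3,3].round(4),yaw(),st()['clock'])
c=cam('wrist');print(T()[:3,3].round(4),yaw(),st()['clock'])
P=cloud(c); save(c,'pics/w2.png')
"
```

```text
[ 0.4636 -0.346   0.066 ] 32.76443135937218 2.65
[ 0.4636 -0.346   0.066 ] 32.76443135937218 2.65
[ 0.4636 -0.346   0.066 ] 32.76443135937218 2.65
[ 0.4636 -0.346   0.066 ] 32.76443135937218 2.65
[ 0.4636 -0.3461  0.066 ] 32.762338289381574 2.7
```

View pics/w2.png

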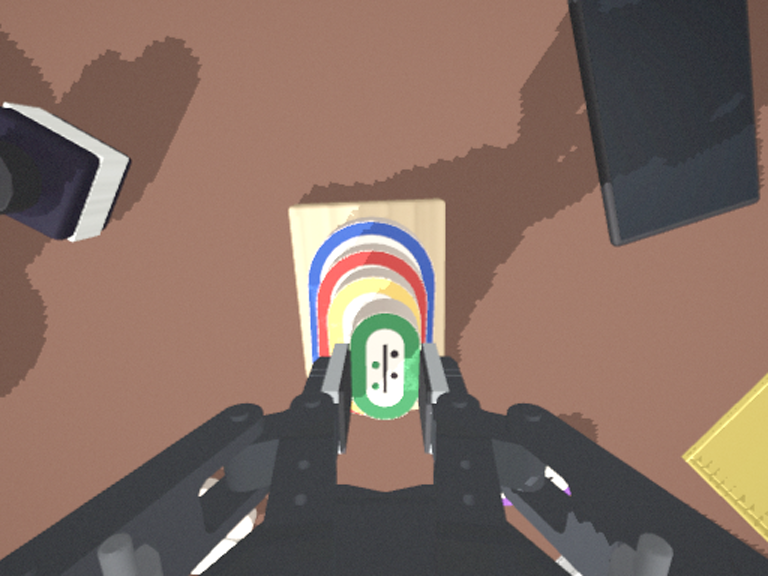

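The gripper holds green about 5 mm off-centre along its length (face at (385,366)). My plan started from a pose that was still swinging, so from here I'll plan from commanded poses. Now I'll measure the plaque's offset in the hand.

```bash
cat >> h.py <<'E'
def inhand(c,top,box=(150,120,360,330),tol=6):
    "outline of what lies near tool height 'top' (mm above TCP) : tool-frame centre, sizes, angle"
    A=T(); P=(cloud(c)-A[:3,3])@A[:3,:3]*1000
    x0,y0,x1,y1=box; S=np.zeros(P.shape[:2],bool); S[y0:y1,x0:x1]=1
    hsv=cv2.cvtColor(c["frame"],cv2.COLOR_RGB2HSV)
    bright=(hsv[...,2]>90)
    m=S&(abs(P[...,2]+top)<tol)&bright&(c["depth"]>0)
    return m,P
E
python3 - <<'E'
from h import *
c=cam("wrist"); A=T(); c["f"]
hsv=cv2.cvtColor(c["frame"],cv2.COLOR_RGB2HSV); m=cv2.inRange(hsv,(45,90,50),(80,255,255)); m[:,:220]=0;m[:,295:]=0;m[:200]=0;m[285:]=0
v,u=np.where(m>0); W=np.array([px(c,a,b,.0765) for a,b in zip(u,v)]); t=(W-A[:3,3])@A[:3,:3]*1000
print(cv2.minAreaRect(t[:,:2].astype(np.float32)))
E
```

```text
((4.755195617675781, 0.09401702880859375), (42.29762649536133, 24.788820266723633), 1.4193145036697388)
```

```bash
python3 -c "
from h import *
plan([(463.6,-346,80,33,0,2),(463.6,-346,120,33,0,3),(468.6,-20,120,-13.5,0,10),(468.6,-20,60,-13.5,0,4),(468.6,-20,60,-13.5,0,1)],(463.6,-346,66,33))"
```

```text
hand [0, 0, 0, 0, 0] off [[0.0, 0.0, -0.007], [0.0, 0.0, -0.014], [0.0, 0.0, -0.027], [0.0, 0.0, -0.041], [0.0, 0.0, -0.054]] dr [[0, 0, -0.0], [0, 0, -0.0], [0, 0, -0.0], [0, 0, -0.0], [0, 0, -0.0]]
hand [0, 0, 0, 0, 0] off [[0.018, -0.027, -0.0], [0.036, -0.054, -0.0], [0.055, -0.081, -0.0], [0.073, -0.108, -0.0], [0.091, -0.135, -0.0]] dr [[0, 0, 0.081], [0, 0, 0.162], [0, 0, 0.243], [0, 0, 0.325], [0, 0, 0.406]]
hand [0, 0, 0, 0, 0] off [[0.006, -0.032, -0.0], [0.012, -0.064, -0.0], [0.018, -0.096, -0.0], [0.024, -0.128, -0.0], [0.03, -0.16, -0.0]] dr [[0, 0, 0.081], [0, 0, 0.162], [0, 0, 0.243], [0, 0, 0.325], [0, 0, 0.406]]
hand [0, 0, 0, 0, 0] off [[0.0, 0.0, 0.015], [0.0, 0.0, 0.03], [0.0, 0.0, 0.045], [0.0, 0.0, 0.06], [0.0, 0.0, 0.06]] dr [[0, 0, -0.0], [0, 0, -0.0], [0, 0, -0.0], [0, 0, -0.0], [0, 0, -0.0]]
```

Emit:
jog_arm(hand=[0,0,0,0,0], offset=[[0,0,-0.007],[0,0,-0.014],[0,0,-0.027],[0,0,-0.041],[0,0,-0.054]], dr=[[0,0,0],[0,0,0],[0,0,0],[0,0,0],[0,0,0]])

```text
clock: 3.25
position: [0.4635, -0.346, 0.121]
eef_rot: [0.001, 0.959, 0.282, 0.0]
contact_force: [0.2, 0.2, -0.2]
grip_width: 0.289
finger_force: 40.5
```

Emit:
jog_arm(hand=[0,0,0,0,0], offset=[[0.018,-0.027,0],[0.036,-0.054,0],[0.055,-0.081,0],[0.073,-0.108,0],[0.091,-0.135,0]], dr=[[0,0,0.081],[0,0,0.162],[0,0,0.243],[0,0,0.325],[0,0,0.406]])

```text
clock: 3.75
position: [0.4669, -0.1819, 0.1204]
eef_rot: [0.0, 0.997, 0.081, 0.001]
contact_force: [0.3, 0.5, 0.4]
grip_width: 0.288
finger_force: 40.5
```

Emit:
jog_arm(hand=[0,0,0,0,0], offset=[[0.006,-0.032,0],[0.012,-0.064,0],[0.018,-0.096,0],[0.024,-0.128,0],[0.03,-0.16,0]], dr=[[0,0,0.081],[0,0,0.162],[0,0,0.243],[0,0,0.325],[0,0,0.406]])

```text
clock: 4.25
position: [0.4702, -0.019, 0.1205]
eef_rot: [0.0, 0.993, -0.122, 0.001]
contact_force: [-0.1, -0.2, 1.0]
grip_width: 0.289
finger_force: 40.5
```

Emit:
jog_arm(hand=[0,0,0,0,0], offset=[[0,0,0.015],[0,0,0.03],[0,0,0.045],[0,0,0.06],[0,0,0.06]], dr=[[0,0,0],[0,0,0],[0,0,0],[0,0,0],[0,0,0]])

```text
clock: 4.75
position: [0.4687, -0.0198, 0.0583]
eef_rot: [-0.0, 0.993, -0.12, -0.002]
contact_force: [0.4, 0.8, -0.7]
grip_width: 0.291
finger_force: 40.5
```

```bash
python3 - <<'E'
from h import *
print(T()[:3,3].round(4),yaw(),st()["clock"],st()["finger_force"])
c=cam("wrist"); save(c,"pics/w3.png"); print(T()[:3,3].round(4))
import pickle; pickle.dump(c,open("w3.pkl","wb"))
E
```

```text
[ 0.4687 -0.0198  0.0583] -13.759419862811436 4.75 40.48997745383531
[ 0.4695 -0.02    0.0594]
```

View pics/w3.png

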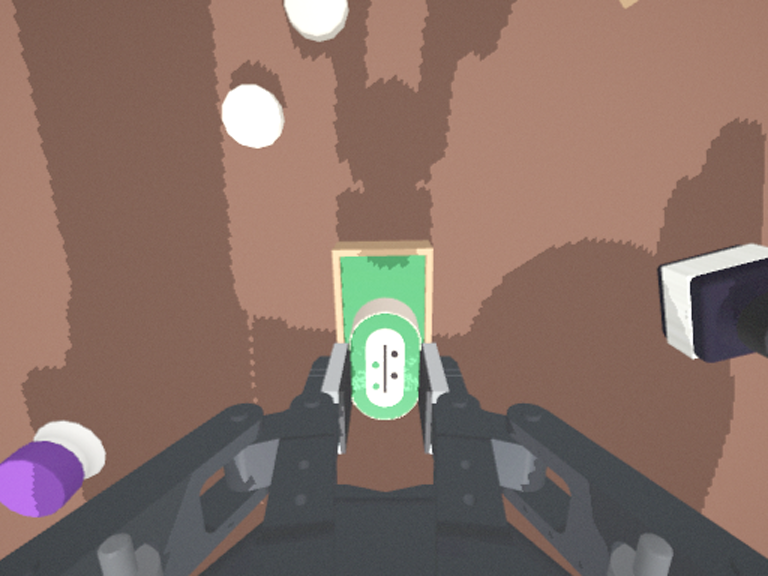

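The hand is over the green box. Its inner far edge is at v≈253 and its inner side walls are at u≈341 and 427, and the plaque (385,366) is in line. I'll check the box centre from these.

```bash
python3 - <<'E'
from h import *
import pickle; c=pickle.load(open("w3.pkl","rb")); A=np.linalg.inv
M=c["c2w"]@A(np.array(c["mount"]))
t=lambda u,v,z:((A(M)@np.r_[px(c,u/1.5,v/1.5,z),1])[:3]*1000).round(1)
print(t(385,254,.016),t(341,300,.018),t(427,300,.018),t(332,300,.02),t(435,300,.02))
W=M@np.array([4.8e-3,0,0,1]);print(W, t(385,366,.0695))
E
```

```text
[35.1 -0.4 42.2] [ 13.  -21.5  40.3] [13.  19.7 40.3] [ 13.7 -25.5  38.3] [13.7 23.3 38.3]
[ 0.47333212 -0.0209207   0.05833394  1.        ] [  5.5  -0.5 -11.2]
```

```bash
python3 -c "
from h import *
s=(468.6,-20,60,-13.5)
plan([(468.6,-20,30,-13.5,0,3),(468.6,-20,22.5,-13.5,0,2),(468.6,-20,22.5,-13.5,0,1),(468.6,-20,22.5,-13.5,.7,4),(468.6,-20,50,-13.5,.7,2),(468.6,-20,130,-13.5,.75,3),(465,-341,200,34,.75,10,40),(465,-341,200,34,.75,2)],s)"
```

```text
hand [0, 0, 0, 0, 0] off [[0.0, 0.0, 0.01], [0.0, 0.0, 0.02], [0.0, 0.0, 0.03], [0.0, 0.0, 0.034], [0.0, 0.0, 0.037]] dr [[0, 0, -0.0], [0, 0, -0.0], [0, 0, -0.0], [0, 0, -0.0], [0, 0, -0.0]]
hand [0, 0.7, 0.7, 0.7, 0.7] off [[0.0, 0.0, -0.0], [0.0, 0.0, -0.0], [0.0, 0.0, -0.0], [0.0, 0.0, -0.0], [0.0, 0.0, -0.0]] dr [[0, 0, -0.0], [0, 0, -0.0], [0, 0, -0.0], [0, 0, -0.0], [0, 0, -0.0]]
hand [0.7, 0.7, 0.75, 0.75, 0.75] off [[0.0, 0.0, -0.014], [0.0, 0.0, -0.028], [0.0, 0.0, -0.054], [0.0, 0.0, -0.081], [0.0, 0.0, -0.107]] dr [[0, 0, -0.0], [0, 0, -0.0], [0, 0, -0.0], [0, 0, -0.0], [0, 0, -0.0]]
hand [0.75, 0.75, 0.75, 0.75, 0.75] off [[0.007, 0.031, -0.007], [0.014, 0.063, -0.014], [0.021, 0.094, -0.021], [0.029, 0.125, -0.028], [0.036, 0.156, -0.035]] dr [[0, 0, -0.083], [0, 0, -0.166], [0, 0, -0.249], [0, 0, -0.332], [0, 0, -0.415]]
hand [0.75, 0.75, 0.75, 0.75, 0.75] off [[-0.006, 0.032, -0.007], [-0.012, 0.063, -0.014], [-0.018, 0.095, -0.021], [-0.024, 0.126, -0.028], [-0.03, 0.158, -0.035]] dr [[0, 0, -0.083], [0, 0, -0.166], [0, 0, -0.249], [0, 0, -0.332], [0, 0, -0.415]]
hand [0.75, 0.75] off [[0.0, 0.0, -0.0], [0.0, 0.0, -0.0]] dr [[0, 0, -0.0], [0, 0, -0.0]]
```

Emit:
jog_arm(hand=[0,0,0,0,0], offset=[[0,0,0.01],[0,0,0.02],[0,0,0.03],[0,0,0.034],[0,0,0.037]], dr=[[0,0,0],[0,0,0],[0,0,0],[0,0,0],[0,0,0]])

```text
clock: 5.3
position: [0.4694, -0.02, 0.0219]
eef_rot: [-0.0, 0.993, -0.12, -0.001]
contact_force: [-13.5, 2.7, 30.9]
grip_width: 0.29
finger_force: 44.1
```

Emit:
jog_arm(hand=[0,0], offset=[[0,0,0],[0,0,0]], dr=[[0,0,0],[0,0,0]])

```text
clock: 5.5
position: [0.4701, -0.0202, 0.0223]
eef_rot: [0.0, 0.993, -0.12, 0.0]
contact_force: [-0.0, 0.6, -0.6]
grip_width: 0.294
finger_force: 40.5
```

Emit:
jog_arm(hand=[0.7,0.7,0.7,0.7,0.7], offset=[[0,0,0],[0,0,0],[0,0,0],[0,0,0],[0,0,0]], dr=[[0,0,0],[0,0,0],[0,0,0],[0,0,0],[0,0,0]])

```text
clock: 6.0
position: [0.4699, -0.0202, 0.0223]
eef_rot: [-0.0, 0.993, -0.12, 0.0]
contact_force: [-0.4, 1.1, 0.7]
grip_width: 0.701
finger_force: 0.0
```

Emit:
jog_arm(hand=[0.7,0.7,0.75,0.75,0.75], offset=[[0,0,-0.014],[0,0,-0.028],[0,0,-0.054],[0,0,-0.081],[0,0,-0.107]], dr=[[0,0,0],[0,0,0],[0,0,0],[0,0,0],[0,0,0]])

```text
clock: 6.5
position: [0.4697, -0.0201, 0.1303]
eef_rot: [-0.0, 0.993, -0.12, -0.0]
contact_force: [0.1, 0.5, -0.4]
grip_width: 0.748
finger_force: 0.0
```

Emit:
jog_arm(hand=[0.75,0.75,0.75,0.75,0.75], offset=[[0.007,0.031,-0.007],[0.014,0.063,-0.014],[0.021,0.094,-0.021],[0.029,0.125,-0.028],[0.036,0.156,-0.035]], dr=[[0,0,-0.083],[0,0,-0.166],[0,0,-0.249],[0,0,-0.332],[0,0,-0.415]])

```text
clock: 7.0
position: [0.4675, -0.1815, 0.1646]
eef_rot: [0.0, 0.996, 0.089, 0.0]
contact_force: [0.8, -0.1, 0.1]
grip_width: 0.751
finger_force: 0.0
```

Emit:
jog_arm(hand=[0.75,0.75,0.75,0.75,0.75], offset=[[-0.006,0.032,-0.007],[-0.012,0.063,-0.014],[-0.018,0.095,-0.021],[-0.024,0.126,-0.028],[-0.03,0.158,-0.035]], dr=[[0,0,-0.083],[0,0,-0.166],[0,0,-0.249],[0,0,-0.332],[0,0,-0.415]])

```text
clock: 7.5
position: [0.4654, -0.3423, 0.1994]
eef_rot: [-0.0, 0.956, 0.292, 0.0]
contact_force: [-0.7, -0.0, 0.0]
grip_width: 0.747
finger_force: 0.0
```

Emit:
jog_arm(hand=[0.75,0.75,0.75], offset=[[0,0,0],[0,0,0],[0,0,0]], dr=[[0,0,0],[0,0,0],[0,0,0]])

```text
clock: 7.8
position: [0.4655, -0.3399, 0.1986]
eef_rot: [-0.001, 0.957, 0.291, -0.0]
contact_force: [-0.9, 0.4, -0.7]
grip_width: 0.752
finger_force: 0.0
```

```bash
cat >> h.py <<'E'
def stack(c,n):
    P=cloud(c)*1000; B=np.hypot(P[...,0]-463,P[...,1]+340)<62
    for top in (76,60,44,28)[4-n:]:
        m=B&(abs(P[...,2]-top-.5)<6); r=cv2.minAreaRect(P[m][:,:2].astype(np.float32)) if m.sum()>50 else None
        print(top,m.sum(),r,np.median(P[m][:,2]) if m.sum() else 0)
E
python3 - <<'E'
from h import *
print(T()[:3,3].round(4),yaw(),st()["clock"])
c=cam("wrist"); stack(c,3)
c=cam("top"); save(c,"pics/t2.png",(190,180,320,260),5)
P=cloud(c)*1000; m=(np.hypot(P[...,0]-473,P[...,1]+21)<32)&(P[...,2]>25); print(cv2.minAreaRect(P[m][:,:2].astype(np.float32)),P[m][:,2].mean(),P[m][:,2].std())
E
```

```text
[ 0.4655 -0.3399  0.1986] 33.799471885552315 7.8
60 1646 ((464.75958251953125, -340.4559326171875), (61.509944915771484, 36.03114700317383), 34.67424392700195) 60.686659006097905
44 818 ((462.35894775390625, -340.89886474609375), (80.17802429199219, 47.12400436401367), 32.7668571472168) 44.48154992471465
28 1044 ((461.69342041015625, -340.2124938964844), (100.10574340820312, 59.88075637817383), 32.47159194946289) 28.544695011006954
((476.07293701171875, -15.850568771362305), (34.75627899169922, 43.44220733642578), 80.56034088134766) 32.16325185038298 2.4394851686495604
```

View pics/t2.png

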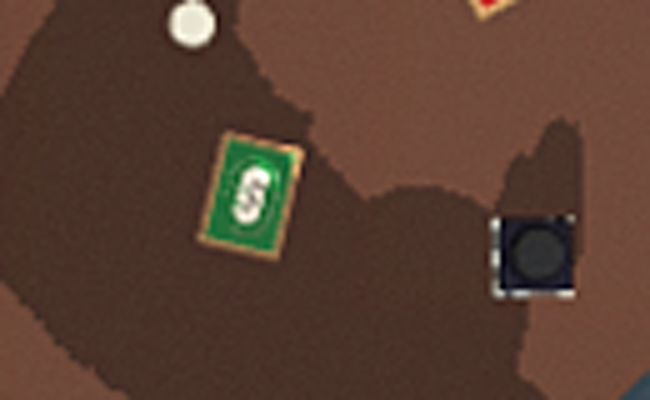

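Green lies inside its box, straight (250,195 in the crop), and the stack is unmoved. Next is yellow.

```bash
python3 -c "
from h import *
s=(465.3,-340.3,199,34)
plan([(465,-340.5,75,34.5,.75,4),(465,-340.5,48.5,34.5,.75,3),(465,-340.5,48.5,34.5,.0,8),(465,-340.5,65,34.5,0,2),(465,-340.5,125,34.5,0,3),(620,202,125,20,0,15),(620,202,60,20,0,4),(620,202,60,20,0,1)],s)"
```

```text
hand [0.75, 0.75, 0.75, 0.75, 0.75] off [[-0.0, -0.0, 0.031], [-0.0, -0.0, 0.062], [-0.0, -0.0, 0.093], [-0.0, -0.0, 0.124], [-0.0, -0.0, 0.133]] dr [[0, 0, -0.002], [0, 0, -0.004], [0, 0, -0.007], [0, 0, -0.009], [0, 0, -0.009]]
hand [0.75, 0.75, 0.0, 0.0, 0.0] off [[0.0, 0.0, 0.009], [0.0, 0.0, 0.018], [0.0, 0.0, 0.018], [0.0, 0.0, 0.018], [0.0, 0.0, 0.018]] dr [[0, 0, -0.0], [0, 0, -0.0], [0, 0, -0.0], [0, 0, -0.0], [0, 0, -0.0]]
hand [0.0, 0.0, 0.0, 0.0, 0.0] off [[0.0, 0.0, -0.0], [0.0, 0.0, -0.0], [0.0, 0.0, -0.0], [0.0, 0.0, -0.0], [0.0, 0.0, -0.0]] dr [[0, 0, -0.0], [0, 0, -0.0], [0, 0, -0.0], [0, 0, -0.0], [0, 0, -0.0]]
hand [0, 0, 0, 0, 0] off [[0.0, 0.0, -0.008], [0.0, 0.0, -0.017], [0.0, 0.0, -0.036], [0.0, 0.0, -0.057], [0.0, 0.0, -0.076]] dr [[0, 0, -0.0], [0, 0, -0.0], [0, 0, -0.0], [0, 0, -0.0], [0, 0, -0.0]]
hand [0, 0, 0, 0, 0] off [[0.029, -0.024, -0.0], [0.058, -0.048, -0.0], [0.087, -0.072, -0.0], [0.116, -0.096, -0.0], [0.145, -0.12, -0.0]] dr [[0, 0, 0.017], [0, 0, 0.034], [0, 0, 0.051], [0, 0, 0.067], [0, 0, 0.084]]
hand [0, 0, 0, 0, 0] off [[0.027, -0.026, -0.0], [0.054, -0.053, -0.0], [0.081, -0.079, -0.0], [0.108, -0.105, -0.0], [0.134, -0.132, -0.0]] dr [[0, 0, 0.017], [0, 0, 0.034], [0, 0, 0.051], [0, 0, 0.067], [0, 0, 0.084]]
hand [0, 0, 0, 0, 0] off [[0.025, -0.028, -0.0], [0.049, -0.057, -0.0], [0.074, -0.085, -0.0], [0.098, -0.114, -0.0], [0.123, -0.142, -0.0]] dr [[0, 0, 0.017], [0, 0, 0.034], [0, 0, 0.051], [0, 0, 0.067], [0, 0, 0.084]]
hand [0, 0, 0, 0, 0] off [[0.0, 0.0, 0.016], [0.0, 0.0, 0.033], [0.0, 0.0, 0.049], [0.0, 0.0, 0.065], [0.0, 0.0, 0.065]] dr [[0, 0, -0.0], [0, 0, -0.0], [0, 0, -0.0], [0, 0, -0.0], [0, 0, -0.0]]
```

Emit:
jog_arm(hand=[0.75,0.75,0.75,0.75,0.75], offset=[[0,0,0.031],[0,0,0.062],[0,0,0.093],[0,0,0.124],[0,0,0.133]], dr=[[0,0,-0.002],[0,0,-0.004],[0,0,-0.007],[0,0,-0.009],[0,0,-0.009]])

```text
clock: 8.4
position: [0.4639, -0.3381, 0.0625]
eef_rot: [-0.003, 0.955, 0.295, -0.002]
contact_force: [0.4, 0.5, -0.3]
grip_width: 0.749
finger_force: 0.0
```

Emit:
jog_arm(hand=[0.75,0.75,0,0,0], offset=[[0,0,0.009],[0,0,0.018],[0,0,0.018],[0,0,0.018],[0,0,0.018]], dr=[[0,0,0],[0,0,0],[0,0,0],[0,0,0],[0,0,0]], force=50)

```text
clock: 8.9
position: [0.4664, -0.3418, 0.0497]
eef_rot: [0.001, 0.956, 0.295, 0.001]
contact_force: [-0.0, -0.6, -0.3]
grip_width: 0.413
finger_force: 50.4
```

Emit:
jog_arm(hand=[0,0,0,0], offset=[[0,0,0],[0,0,0],[0,0,0],[0,0,0]], dr=[[0,0,0],[0,0,0],[0,0,0],[0,0,0]])

```text
clock: 9.3
position: [0.4663, -0.3417, 0.0495]
eef_rot: [0.001, 0.956, 0.295, 0.0]
contact_force: [0.3, -0.6, 5.2]
grip_width: 0.417
finger_force: 51.1
```

Emit:
jog_arm(hand=[0,0,0,0,0], offset=[[0,0,-0.008],[0,0,-0.017],[0,0,-0.036],[0,0,-0.057],[0,0,-0.076]], dr=[[0,0,0],[0,0,0],[0,0,0],[0,0,0],[0,0,0]])

```text
clock: 9.8
position: [0.4656, -0.3409, 0.1255]
eef_rot: [0.0, 0.956, 0.295, 0.0]
contact_force: [0.8, -0.0, -1.0]
grip_width: 0.414
finger_force: 50.4
```

Emit:
jog_arm(hand=[0,0,0,0,0], offset=[[0.029,-0.024,0],[0.058,-0.048,0],[0.087,-0.072,0],[0.116,-0.096,0],[0.145,-0.12,0]], dr=[[0,0,0.017],[0,0,0.034],[0,0,0.051],[0,0,0.067],[0,0,0.084]])

```text
clock: 10.3
position: [0.5179, -0.1587, 0.1247]
eef_rot: [0.0, 0.967, 0.254, 0.0]
contact_force: [0.0, -0.2, -1.4]
grip_width: 0.417
finger_force: 50.5
```

Emit:
jog_arm(hand=[0,0,0,0,0], offset=[[0.027,-0.026,0],[0.054,-0.053,0],[0.081,-0.079,0],[0.108,-0.105,0],[0.134,-0.132,0]], dr=[[0,0,0.017],[0,0,0.034],[0,0,0.051],[0,0,0.067],[0,0,0.084]])

```text
clock: 10.8
position: [0.5696, 0.0222, 0.1248]
eef_rot: [0.0, 0.977, 0.213, 0.0]
contact_force: [-0.6, -0.4, -0.3]
grip_width: 0.42
finger_force: 50.4
```

Emit:
jog_arm(hand=[0,0,0,0,0], offset=[[0.025,-0.028,0],[0.049,-0.057,0],[0.074,-0.085,0],[0.098,-0.114,0],[0.123,-0.142,0]], dr=[[0,0,0.017],[0,0,0.034],[0,0,0.051],[0,0,0.067],[0,0,0.084]])

```text
clock: 11.3
position: [0.6218, 0.2027, 0.1246]
eef_rot: [0.0, 0.985, 0.172, -0.0]
contact_force: [-0.3, -0.3, 0.0]
grip_width: 0.415
finger_force: 50.4
```

Emit:
jog_arm(hand=[0,0,0,0,0], offset=[[0,0,0.016],[0,0,0.033],[0,0,0.049],[0,0,0.065],[0,0,0.065]], dr=[[0,0,0],[0,0,0],[0,0,0],[0,0,0],[0,0,0]])

```text
clock: 11.8
position: [0.6193, 0.1996, 0.0553]
eef_rot: [-0.0, 0.985, 0.172, -0.003]
contact_force: [-0.6, -0.3, -1.4]
grip_width: 0.417
finger_force: 50.4
```

```bash
cat >> h.py <<'E'
def rel(c,u,v,z):
    "tool-frame mm of 1.5x pixel on plane z"
    M=c["c2w"]@np.linalg.inv(np.array(c["mount"])); return ((np.linalg.inv(M)@np.r_[px(c,u/1.5,v/1.5,z),1])[:3]*1000).round(1)
E
python3 - <<'E'
from h import *
print(T()[:3,3].round(4),yaw(),st()["clock"],st()["finger_force"])
c=cam("wrist"); save(c,"pics/w4.png"); print(T()[:3,3].round(4))
import pickle; pickle.dump(c,open("w4.pkl","wb"))
E
```

```text
[0.6193 0.1996 0.0553] 19.786816534976058 11.8 50.42778432369232
[0.6205 0.1999 0.0571]
```

View pics/w4.png

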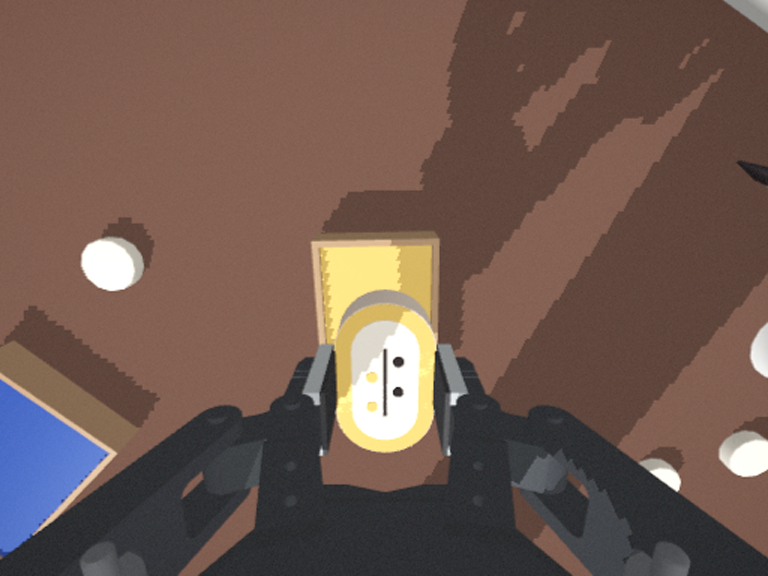

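The yellow plaque is over its box. The box's inner edges are at v≈247, u≈321 and 433, so it sits slightly left of the plaque's centreline (u=385).

```bash
python3 - <<'E'
from h import *
import pickle; c=pickle.load(open("w4.pkl","rb"))
M=c["c2w"]@np.linalg.inv(np.array(c["mount"])); zt=M[2,3]+.0105
print("end",rel(c,378,247,.016),"L",rel(c,321,275,.018),"R",rel(c,434,275,.018),"out",rel(c,312,241,.02),rel(c,438,235,.02))
print("plaque",rel(c,385,304,zt),rel(c,385,452,zt),rel(c,335,378,zt),rel(c,436,378,zt))
print(T()[:3,3])
E
```

```text
end [39.4 -3.1 39. ] L [ 26.6 -29.5  37.2] R [26.6 22.7 37.1] out [ 42.9 -32.5  35.1] [45.6 23.5 35. ]
plaque [ 29.5  -0.1 -10.7] [-32.5  -0.1 -10.3] [  0.4 -18.5 -10.5] [  0.4  18.7 -10.5]
[0.6204605  0.19994927 0.05709991]
```

Emit:
jog_arm(hand=[0,0,0,0,0], offset=[[0.003,-0.004,0.007],[0.003,-0.004,0.015],[0.003,-0.004,0.022],[0.003,-0.004,0.028],[0.003,-0.004,0.028]], dr=[[0,0,-0.03],[0,0,-0.03],[0,0,-0.03],[0,0,-0.03],[0,0,-0.03]])

```text
clock: 12.35
position: [0.6225, 0.2057, 0.0299]
eef_rot: [-0.0, 0.982, 0.187, -0.001]
contact_force: [-0.1, -0.4, -0.6]
grip_width: 0.419
finger_force: 50.4
```

Emit:
jog_arm(hand=[0,0], offset=[[0,0,0],[0,0,0]], dr=[[0,0,0],[0,0,0]])

```text
clock: 12.55
position: [0.6237, 0.2059, 0.0317]
eef_rot: [-0.0, 0.982, 0.187, 0.0]
contact_force: [0.5, 0.2, 0.3]
grip_width: 0.413
finger_force: 50.4
```

Emit:
jog_arm(hand=[0,0,0,0,0], offset=[[-0.002,0,0.003],[-0.002,0,0.006],[-0.002,0,0.008],[-0.002,0,0.009],[-0.002,0,0.009]], dr=[[0,0,0],[0,0,0],[0,0,0],[0,0,0],[0,0,0]])

```text
clock: 13.05
position: [0.6214, 0.2051, 0.022]
eef_rot: [-0.0, 0.982, 0.187, -0.0]
contact_force: [-0.4, -0.2, -0.4]
grip_width: 0.42
finger_force: 50.4
```

Emit:
jog_arm(hand=[0,0], offset=[[0,0,0],[0,0,0]], dr=[[0,0,0],[0,0,0]])

```text
clock: 13.25
position: [0.6216, 0.2051, 0.0224]
eef_rot: [0.0, 0.982, 0.187, 0.0]
contact_force: [0.0, 0.3, -0.4]
grip_width: 0.418
finger_force: 50.4
```

```bash
python3 - <<'E'
from h import *
print(T()[:3,3].round(4),yaw(),st()["contact_force"])
c=cam("wrist"); save(c,"pics/w5.png",(180,130,330,320),3)
E
```

```text
[0.6216 0.2051 0.0224] 21.58929354068919 [ 0.00915235  0.33032036 -0.37110184]
```

View pics/w5.png

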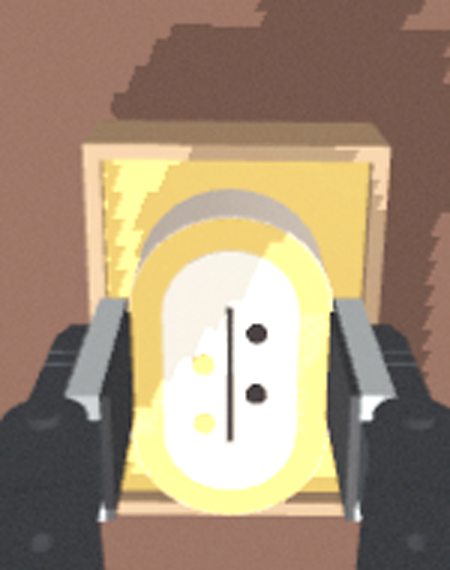

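The plaque sits inside the yellow box walls (inner wall at v≈157, u≈105 and 370), and it is straight. One check of the gap at the ends.

```bash
python3 - <<'E'
from h import *
c=cam("wrist")
f=lambda u,v,z: rel(c,(180+u/3)*1.5,(130+v/3)*1.5,z)
print(f(230,159,.016),f(230,190,.017),f(230,217,.033),f(230,515,.033),f(120,505,.02),f(120,514,.02),f(105,200,.018),f(370,200,.018))
s=(621.6,205.1,22.4,21.6)
plan([(621.6,205.1,22,21.6,0,1),(621.6,205.1,22,21.6,.8,4),(621.6,205.1,50,21.6,.8,2),(621.6,205.1,130,21.6,.9,3),(462.3,-340.7,200,33,.9,15,42)],s)
E
```

```text
[35.3 -0.   6.4] [29.4 -0.   5.4] [ 29.6  -0.  -10.6] [-32.5  -0.  -10.6] [-40.6 -23.6   2.4] [-42.9 -23.7   2.4] [ 27.8 -24.    4.4] [27.7 26.9  4.4]
hand [0, 0.8, 0.8, 0.8, 0.8] off [[0.0, 0.0, 0.0], [0.0, 0.0, 0.0], [0.0, 0.0, 0.0], [0.0, 0.0, 0.0], [0.0, 0.0, 0.0]] dr [[0, 0, -0.0], [0, 0, -0.0], [0, 0, -0.0], [0, 0, -0.0], [0, 0, -0.0]]
hand [0.8, 0.8, 0.9, 0.9, 0.9] off [[0.0, 0.0, -0.014], [0.0, 0.0, -0.028], [0.0, 0.0, -0.055], [0.0, 0.0, -0.081], [0.0, 0.0, -0.108]] dr [[0, 0, -0.0], [0, 0, -0.0], [0, 0, -0.0], [0, 0, -0.0], [0, 0, -0.0]]
hand [0.9, 0.9, 0.9, 0.9, 0.9] off [[-0.023, 0.03, -0.005], [-0.047, 0.06, -0.009], [-0.07, 0.09, -0.014], [-0.093, 0.12, -0.019], [-0.116, 0.15, -0.023]] dr [[0, 0, -0.013], [0, 0, -0.027], [0, 0, -0.04], [0, 0, -0.053], [0, 0, -0.066]]
hand [0.9, 0.9, 0.9, 0.9, 0.9] off [[-0.025, 0.028, -0.005], [-0.05, 0.057, -0.009], [-0.076, 0.085, -0.014], [-0.101, 0.113, -0.019], [-0.126, 0.142, -0.023]] dr [[0, 0, -0.013], [0, 0, -0.027], [0, 0, -0.04], [0, 0, -0.053], [0, 0, -0.066]]
hand [0.9, 0.9, 0.9, 0.9, 0.9] off [[-0.027, 0.027, -0.005], [-0.054, 0.053, -0.009], [-0.081, 0.08, -0.014], [-0.108, 0.106, -0.019], [-0.135, 0.133, -0.023]] dr [[0, 0, -0.013], [0, 0, -0.027], [0, 0, -0.04], [0, 0, -0.053], [0, 0, -0.066]]
```

Emit:
jog_arm(hand=[0.8,0.8,0.8,0.8,0.8], offset=[[0,0,0],[0,0,0],[0,0,0],[0,0,0],[0,0,0]], dr=[[0,0,0],[0,0,0],[0,0,0],[0,0,0],[0,0,0]])

```text
clock: 13.85
position: [0.6215, 0.2051, 0.0223]
eef_rot: [0.0, 0.982, 0.187, 0.0]
contact_force: [0.8, -0.1, -0.4]
grip_width: 0.803
finger_force: 0.0
```

Emit:
jog_arm(hand=[0.8,0.8,0.9,0.9,0.9], offset=[[0,0,-0.014],[0,0,-0.028],[0,0,-0.055],[0,0,-0.081],[0,0,-0.108]], dr=[[0,0,0],[0,0,0],[0,0,0],[0,0,0],[0,0,0]])

```text
clock: 14.35
position: [0.6219, 0.2052, 0.1331]
eef_rot: [0.0, 0.982, 0.187, 0.001]
contact_force: [0.5, 0.6, 0.5]
grip_width: 0.897
finger_force: 0.0
```

Emit:
jog_arm(hand=[0.9,0.9,0.9,0.9,0.9], offset=[[-0.023,0.03,-0.005],[-0.047,0.06,-0.009],[-0.07,0.09,-0.014],[-0.093,0.12,-0.019],[-0.116,0.15,-0.023]], dr=[[0,0,-0.013],[0,0,-0.027],[0,0,-0.04],[0,0,-0.053],[0,0,-0.066]])

```text
clock: 14.85
position: [0.569, 0.0216, 0.1556]
eef_rot: [0.001, 0.975, 0.22, 0.001]
contact_force: [0.9, -0.3, 0.6]
grip_width: 0.901
finger_force: 0.0
```

Emit:
jog_arm(hand=[0.9,0.9,0.9,0.9,0.9], offset=[[-0.025,0.028,-0.005],[-0.05,0.057,-0.009],[-0.076,0.085,-0.014],[-0.101,0.113,-0.019],[-0.126,0.142,-0.023]], dr=[[0,0,-0.013],[0,0,-0.027],[0,0,-0.04],[0,0,-0.053],[0,0,-0.066]])

```text
clock: 15.35
position: [0.5157, -0.161, 0.1785]
eef_rot: [0.001, 0.968, 0.252, 0.001]
contact_force: [1.3, 1.7, -0.2]
grip_width: 0.901
finger_force: 0.0
```

Emit:
jog_arm(hand=[0.9,0.9,0.9,0.9,0.9], offset=[[-0.027,0.027,-0.005],[-0.054,0.053,-0.009],[-0.081,0.08,-0.014],[-0.108,0.106,-0.019],[-0.135,0.133,-0.023]], dr=[[0,0,-0.013],[0,0,-0.027],[0,0,-0.04],[0,0,-0.053],[0,0,-0.066]])

```text
clock: 15.85
position: [0.4624, -0.3431, 0.2016]
eef_rot: [0.001, 0.959, 0.284, 0.001]
contact_force: [0.8, -0.5, 0.0]
grip_width: 0.898
finger_force: 0.0
```

Emit:
jog_arm(hand=[0.9,0.9,0.9,0.9,0.9], offset=[[0,0,0],[0,0,0],[0,0,0],[0,0,0],[0,0,0]], dr=[[0,0,0],[0,0,0],[0,0,0],[0,0,0],[0,0,0]])

```text
clock: 16.35
position: [0.4631, -0.3402, 0.1993]
eef_rot: [-0.0, 0.959, 0.284, -0.0]
contact_force: [0.1, -0.4, 0.1]
grip_width: 0.898
finger_force: 0.0
```

```bash
python3 - <<'E'
from h import *
print(T()[:3,3].round(4),yaw(),st()["clock"])
c=cam("wrist"); stack(c,2)
c=cam("top"); P=cloud(c)*1000; m=(np.hypot(P[...,0]-621,P[...,1]-204)<32)&(P[...,2]>27); print(cv2.minAreaRect(P[m][:,:2].astype(np.float32)),P[m][:,2].mean(),P[m][:,2].std())
p=T()[:3,3]*1000
E
```

```text
[ 0.4631 -0.3402  0.1993] 33.0163279322308 16.35
44 2499 ((462.294189453125, -340.4326171875), (79.55902099609375, 48.12345504760742), 34.024024963378906) 44.7552777205093
28 1022 ((461.88055419921875, -340.5539245605469), (100.16246795654297, 59.79468536376953), 31.675962448120117) 28.49395133423488
((621.6368408203125, 204.61160278320312), (61.851497650146484, 36.484596252441406), 20.458709716796875) 32.67271661507345 2.518671374321394
```

Yellow is seated and straight. Next is red.

```bash
python3 -c "
from h import *
s=(463.1,-340.2,199.3,33)
plan([(462.3,-340.5,60,33.5,.9,4),(462.3,-340.5,31,33.5,.9,3),(462.3,-340.5,31,33.5,.9,1),(462.3,-340.5,31,33.5,0,7),(462.3,-340.5,50,33.5,0,2),(462.3,-340.5,110,33.5,0,3),(640,-156.5,110,29,0,8),(640,-156.5,60,29,0,3),(640,-156.5,60,29,0,4)],s)"
```

```text
hand [0.9, 0.9, 0.9, 0.9, 0.9] off [[-0.0, -0.0, 0.035], [-0.0, -0.0, 0.07], [-0.001, -0.0, 0.104], [-0.001, -0.0, 0.139], [-0.001, -0.0, 0.149]] dr [[0, 0, -0.002], [0, 0, -0.004], [0, 0, -0.007], [0, 0, -0.009], [0, 0, -0.009]]
hand [0.9, 0.9, 0.9, 0, 0] off [[0.0, 0.0, 0.01], [0.0, 0.0, 0.019], [0.0, 0.0, 0.019], [0.0, 0.0, 0.019], [0.0, 0.0, 0.019]] dr [[0, 0, -0.0], [0, 0, -0.0], [0, 0, -0.0], [0, 0, -0.0], [0, 0, -0.0]]
hand [0, 0, 0, 0, 0] off [[0.0, 0.0, -0.0], [0.0, 0.0, -0.0], [0.0, 0.0, -0.0], [0.0, 0.0, -0.0], [0.0, 0.0, -0.0]] dr [[0, 0, -0.0], [0, 0, -0.0], [0, 0, -0.0], [0, 0, -0.0], [0, 0, -0.0]]
hand [0, 0, 0, 0, 0] off [[0.0, 0.0, -0.009], [0.0, 0.0, -0.019], [0.0, 0.0, -0.039], [0.0, 0.0, -0.059], [0.0, 0.0, -0.079]] dr [[0, 0, -0.0], [0, 0, -0.0], [0, 0, -0.0], [0, 0, -0.0], [0, 0, -0.0]]
hand [0, 0, 0, 0, 0] off [[0.031, -0.007, -0.0], [0.062, -0.014, -0.0], [0.094, -0.021, -0.0], [0.125, -0.028, -0.0], [0.156, -0.035, -0.0]] dr [[0, 0, 0.01], [0, 0, 0.02], [0, 0, 0.029], [0, 0, 0.039], [0, 0, 0.049]]
hand [0, 0, 0, 0, 0] off [[0.031, -0.008, -0.0], [0.062, -0.017, -0.0], [0.093, -0.025, -0.0], [0.093, -0.025, 0.017], [0.093, -0.025, 0.033]] dr [[0, 0, 0.01], [0, 0, 0.02], [0, 0, 0.029], [0, 0, 0.029], [0, 0, 0.029]]
hand [0, 0, 0, 0, 0] off [[0.0, 0.0, 0.017], [0.0, 0.0, 0.017], [0.0, 0.0, 0.017], [0.0, 0.0, 0.017], [0.0, 0.0, 0.017]] dr [[0, 0, -0.0], [0, 0, -0.0], [0, 0, -0.0], [0, 0, -0.0], [0, 0, -0.0]]
```

Emit:
jog_arm(hand=[0.9,0.9,0.9,0.9,0.9], offset=[[0,0,0.035],[0,0,0.07],[-0.001,0,0.104],[-0.001,0,0.139],[-0.001,0,0.149]], dr=[[0,0,-0.002],[0,0,-0.004],[0,0,-0.007],[0,0,-0.009],[0,0,-0.009]])

```text
clock: 16.95
position: [0.4599, -0.3393, 0.0462]
eef_rot: [-0.003, 0.958, 0.288, -0.002]
contact_force: [-1.0, 0.1, -0.2]
grip_width: 0.898
finger_force: 0.0
```

Emit:
jog_arm(hand=[0.9,0.9,0.9,0,0], offset=[[0,0,0.01],[0,0,0.019],[0,0,0.019],[0,0,0.019],[0,0,0.019]], dr=[[0,0,0],[0,0,0],[0,0,0],[0,0,0],[0,0,0]], force=60)

```text
clock: 17.45
position: [0.4625, -0.3424, 0.0325]
eef_rot: [0.001, 0.958, 0.288, 0.0]
contact_force: [-0.1, 0.3, 1.0]
grip_width: 0.578
finger_force: 1.0
```

Emit:
jog_arm(hand=[0,0,0,0,0], offset=[[0,0,0],[0,0,0],[0,0,0],[0,0,0],[0,0,0]], dr=[[0,0,0],[0,0,0],[0,0,0],[0,0,0],[0,0,0]])

```text
clock: 17.95
position: [0.4628, -0.3428, 0.0329]
eef_rot: [0.001, 0.958, 0.288, 0.001]
contact_force: [-1.1, -0.2, 7.2]
grip_width: 0.538
finger_force: 62.6
```

Emit:
jog_arm(hand=[0,0,0,0,0], offset=[[0,0,-0.009],[0,0,-0.019],[0,0,-0.039],[0,0,-0.059],[0,0,-0.079]], dr=[[0,0,0],[0,0,0],[0,0,0],[0,0,0],[0,0,0]])

```text
clock: 18.45
position: [0.4617, -0.3416, 0.1114]
eef_rot: [-0.0, 0.958, 0.288, -0.0]
contact_force: [-0.2, -0.2, -0.4]
grip_width: 0.536
finger_force: 61.9
```

Emit:
jog_arm(hand=[0,0,0,0,0], offset=[[0.031,-0.007,0],[0.062,-0.014,0],[0.094,-0.021,0],[0.125,-0.028,0],[0.156,-0.035,0]], dr=[[0,0,0.01],[0,0,0.02],[0,0,0.029],[0,0,0.039],[0,0,0.049]])

```text
clock: 18.95
position: [0.5734, -0.2255, 0.1108]
eef_rot: [0.0, 0.965, 0.264, 0.0]
contact_force: [1.1, -0.5, -1.4]
grip_width: 0.544
finger_force: 61.9
```

Emit:
jog_arm(hand=[0,0,0,0,0], offset=[[0.031,-0.008,0],[0.062,-0.017,0],[0.093,-0.025,0],[0.093,-0.025,0.017],[0.093,-0.025,0.033]], dr=[[0,0,0.01],[0,0,0.02],[0,0,0.029],[0,0,0.029],[0,0,0.029]])

```text
clock: 19.45
position: [0.6402, -0.1573, 0.0769]
eef_rot: [0.0, 0.968, 0.251, 0.0]
contact_force: [-0.5, -0.1, -1.9]
grip_width: 0.542
finger_force: 61.9
```

Emit:
jog_arm(hand=[0,0,0,0,0], offset=[[0,0,0.017],[0,0,0.017],[0,0,0.017],[0,0,0.017],[0,0,0.017]], dr=[[0,0,0],[0,0,0],[0,0,0],[0,0,0],[0,0,0]])

```text
clock: 19.95
position: [0.6406, -0.1583, 0.0614]
eef_rot: [0.001, 0.968, 0.25, 0.001]
contact_force: [0.2, 0.1, -1.1]
grip_width: 0.543
finger_force: 61.8
```

```bash
python3 - <<'E'
from h import *
print(T()[:3,3].round(4),yaw(),st()["clock"],st()["finger_force"])
c=cam("wrist"); save(c,"pics/w6.png"); print(T()[:3,3].round(4))
import pickle; pickle.dump(c,open("w6.pkl","wb"))
E
```

```text
[ 0.6406 -0.1583  0.0614] 28.949984320262953 19.95 61.83672308921814
[ 0.6406 -0.1582  0.0613]
```

View pics/w6.png

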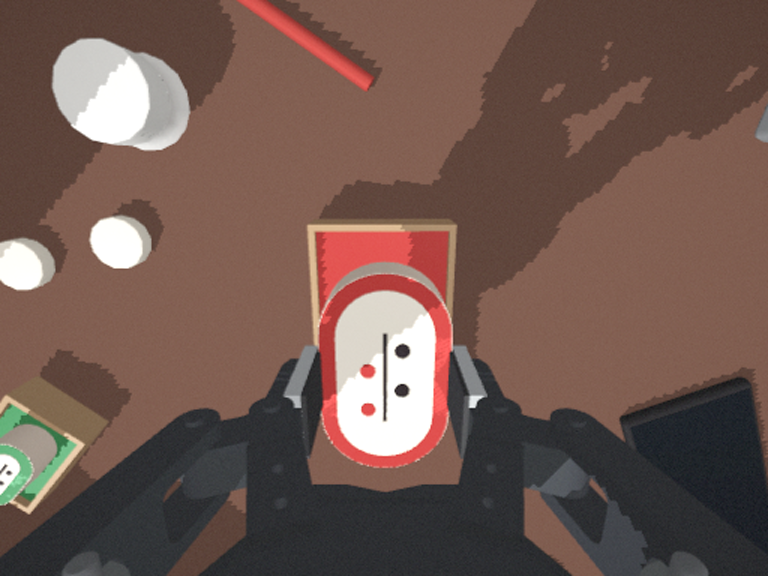

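Red is over its box. The inner edges are at v≈231, u≈317 and 448, and the plaque (u 319–452, v 274–467) is in line with it.

```bash
python3 - <<'E'
from h import *
import pickle; c=pickle.load(open("w6.pkl","rb"))
M=c["c2w"]@np.linalg.inv(np.array(c["mount"])); zt=M[2,3]+.0115
print("end",rel(c,382,232,.016),"L",rel(c,317,260,.018),"R",rel(c,449,260,.018))
print("plaque",rel(c,385,274,zt),rel(c,385,467,zt),rel(c,319,360,zt),rel(c,453,360,zt))
E
```

```text
end [45.2 -1.2 45.4] L [ 32.3 -31.9  43.4] R [32.2 30.5 43.5]
plaque [ 40.5   0.1 -11.5] [-38.6   0.1 -11.5] [  8.4 -23.7 -11.5] [  8.3  24.6 -11.5]
```

Emit:
jog_arm(hand=[0,0,0,0,0], offset=[[-0.001,0,0.01],[-0.002,-0.001,0.02],[-0.003,-0.001,0.028],[-0.003,-0.001,0.032],[-0.003,-0.001,0.032]], dr=[[0,0,0],[0,0,0],[0,0,0],[0,0,0],[0,0,0]])

```text
clock: 20.5
position: [0.6361, -0.158, 0.0269]
eef_rot: [-0.001, 0.968, 0.25, -0.001]
contact_force: [0.8, 1.4, -2.6]
grip_width: 0.542
finger_force: 61.9
```

Emit:
jog_arm(hand=[0,0,0,0,0], offset=[[0,0,0.003],[0,0,0.005],[0,0,0.007],[0,0,0.007],[0,0,0.007]], dr=[[0,0,0],[0,0,0],[0,0,0],[0,0,0],[0,0,0]])

```text
clock: 21.0
position: [0.637, -0.1583, 0.0214]
eef_rot: [0.0, 0.968, 0.25, 0.0]
contact_force: [0.5, -0.2, -1.4]
grip_width: 0.537
finger_force: 61.9
```

```bash
python3 - <<'E'
from h import *
print(T()[:3,3].round(4),yaw(),st()["clock"])
c=cam("wrist"); P=cloud(c)*1000
for u,v in((385,330),(385,420),(350,380),(425,330)): print(P[int(v/1.5),int(u/1.5)].round(1))
save(c,"pics/w7.png",(180,130,330,320),3)
p=T()[:3,3]*1000
a=tuple(p.round(1)); s=a+(29,)
plan([(*p[:2],p[2],29,.9,5),(*p[:2],50,29,.9,2),(*p[:2],130,29,1,3),(461.8,-340.5,190,32,1,10),(461.8,-340.5,190,32,1,5)],s)
E
```

```text
[ 0.637  -0.1583  0.0214] 28.980031545700125 21.0
[ 654.6 -148.2   33.5]
[ 622.5 -166.    33.6]
[ 631.1 -146.7   32.9]
[ 661.4 -160.7   33.3]
hand [0.9, 0.9, 0.9, 0.9, 0.9] off [[0.0, 0.0, -0.0], [0.0, 0.0, -0.0], [0.0, 0.0, -0.0], [0.0, 0.0, -0.0], [0.0, 0.0, -0.0]] dr [[0, 0, -0.0], [0, 0, -0.0], [0, 0, -0.0], [0, 0, -0.0], [0, 0, -0.0]]
hand [0.9, 0.9, 1, 1, 1] off [[0.0, 0.0, -0.014], [0.0, 0.0, -0.029], [0.0, 0.0, -0.055], [0.0, 0.0, -0.082], [0.0, 0.0, -0.109]] dr [[0, 0, -0.0], [0, 0, -0.0], [0, 0, -0.0], [0, 0, -0.0], [0, 0, -0.0]]
hand [1, 1, 1, 1, 1] off [[-0.024, 0.007, -0.006], [-0.048, 0.015, -0.012], [-0.072, 0.022, -0.018], [-0.097, 0.03, -0.024], [-0.121, 0.037, -0.03]] dr [[0, 0, -0.005], [0, 0, -0.01], [0, 0, -0.016], [0, 0, -0.021], [0, 0, -0.026]]
hand [1, 1, 1, 1, 1] off [[-0.024, 0.007, -0.006], [-0.049, 0.014, -0.012], [-0.073, 0.02, -0.018], [-0.097, 0.027, -0.024], [-0.122, 0.034, -0.03]] dr [[0, 0, -0.005], [0, 0, -0.01], [0, 0, -0.016], [0, 0, -0.021], [0, 0, -0.026]]
hand [1, 1, 1, 1, 1] off [[0.0, 0.0, -0.0], [0.0, 0.0, -0.0], [0.0, 0.0, -0.0], [0.0, 0.0, -0.0], [0.0, 0.0, -0.0]] dr [[0, 0, -0.0], [0, 0, -0.0], [0, 0, -0.0], [0, 0, -0.0], [0, 0, -0.0]]
```

View pics/w7.png

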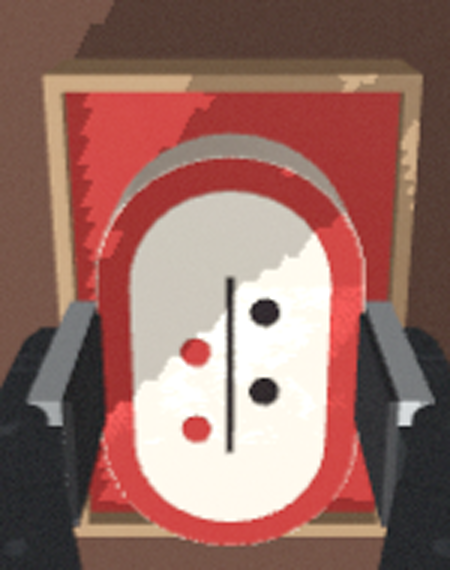

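Red is down inside the walls (inner edges u 64 and 400, v 92 and 515; plaque centred at u≈230), with its top at about 33 mm. Releasing, then back for blue.

Emit:
jog_arm(hand=[0.9,0.9,0.9,0.9,0.9], offset=[[0,0,0],[0,0,0],[0,0,0],[0,0,0],[0,0,0]], dr=[[0,0,0],[0,0,0],[0,0,0],[0,0,0],[0,0,0]])

```text
clock: 21.55
position: [0.637, -0.1583, 0.0214]
eef_rot: [0.0, 0.968, 0.25, 0.0]
contact_force: [-1.0, 0.1, 0.3]
grip_width: 0.904
finger_force: 0.0
```

Emit:
jog_arm(hand=[0.9,0.9,1,1,1], offset=[[0,0,-0.014],[0,0,-0.029],[0,0,-0.055],[0,0,-0.082],[0,0,-0.109]], dr=[[0,0,0],[0,0,0],[0,0,0],[0,0,0],[0,0,0]])

```text
clock: 22.05
position: [0.6374, -0.1585, 0.1333]
eef_rot: [0.001, 0.968, 0.25, 0.001]
contact_force: [0.6, -0.0, -0.4]
grip_width: 1.002
finger_force: 0.0
```

Emit:
jog_arm(hand=[1,1,1,1,1], offset=[[-0.024,0.007,-0.006],[-0.048,0.015,-0.012],[-0.072,0.022,-0.018],[-0.097,0.03,-0.024],[-0.121,0.037,-0.03]], dr=[[0,0,-0.005],[0,0,-0.01],[0,0,-0.016],[0,0,-0.021],[0,0,-0.026]])

```text
clock: 22.55
position: [0.5487, -0.2503, 0.1626]
eef_rot: [0.001, 0.965, 0.263, 0.001]
contact_force: [0.1, 0.0, 0.1]
grip_width: 1.0
finger_force: 0.0
```

Emit:
jog_arm(hand=[1,1,1,1,1], offset=[[-0.024,0.007,-0.006],[-0.049,0.014,-0.012],[-0.073,0.02,-0.018],[-0.097,0.027,-0.024],[-0.122,0.034,-0.03]], dr=[[0,0,-0.005],[0,0,-0.01],[0,0,-0.016],[0,0,-0.021],[0,0,-0.026]])

```text
clock: 23.05
position: [0.4607, -0.3414, 0.1926]
eef_rot: [0.001, 0.961, 0.275, 0.001]
contact_force: [0.7, 0.2, 0.4]
grip_width: 1.003
finger_force: 0.0
```

Emit:
jog_arm(hand=[1,1,1,1,1], offset=[[0,0,0],[0,0,0],[0,0,0],[0,0,0],[0,0,0]], dr=[[0,0,0],[0,0,0],[0,0,0],[0,0,0],[0,0,0]])

```text
clock: 23.55
position: [0.4614, -0.3397, 0.1901]
eef_rot: [-0.0, 0.961, 0.276, -0.0]
contact_force: [-0.5, 0.4, 0.4]
grip_width: 0.998
finger_force: 0.0
```

```bash
python3 - <<'E'
from h import *
p=T()[:3,3]*1000; print(p.round(1),yaw(),st()["clock"])
c=cam("wrist"); stack(c,1)
c=cam("top"); P=cloud(c)*1000; m=(np.hypot(P[...,0]-638,P[...,1]+157)<42)&(P[...,2]>27); print(cv2.minAreaRect(P[m][:,:2].astype(np.float32)),P[m][:,2].mean(),P[m][:,2].std())
E
```

```text
[ 461.4 -339.7  190.1] 32.02322459666568 23.55
28 3750 ((461.451416015625, -340.02581787109375), (100.04883575439453, 59.88216781616211), 33.4412727355957) 28.797087531779617
((638.8189086914062, -157.14389038085938), (79.02403259277344, 48.97681427001953), 32.40208053588867) 32.24120212127412 2.3526553952603737
```

```bash
python3 -c "
from h import *
s=(461.4,-339.8,190,32)
plan([(461.5,-340,40,32.7,1,4),(461.5,-340,12,32.7,1,3),(461.5,-340,12,32.7,1,3)],s)
print()
plan([(461.5,-340,35,32.7,0,2),(461.5,-340,120,32.7,0,3),(465,371.5,120,-25,0,20),(465,371.5,65,-25,0,5)],(461.5,-340,13,32.7))"
```

```text
hand [1, 1, 1, 1, 1] off [[-0.0, 0.0, 0.037], [-0.0, 0.0, 0.075], [-0.0, 0.0, 0.113], [-0.0, 0.0, 0.15], [-0.0, 0.0, 0.159]] dr [[0, 0, -0.003], [0, 0, -0.006], [0, 0, -0.009], [0, 0, -0.012], [0, 0, -0.012]]
hand [1, 1, 1, 1, 1] off [[0.0, 0.0, 0.009], [0.0, 0.0, 0.019], [0.0, 0.0, 0.019], [0.0, 0.0, 0.019], [0.0, 0.0, 0.019]] dr [[0, 0, -0.0], [0, 0, -0.0], [0, 0, -0.0], [0, 0, -0.0], [0, 0, -0.0]]

hand [0, 0, 0, 0, 0] off [[0.0, 0.0, -0.011], [0.0, 0.0, -0.022], [0.0, 0.0, -0.05], [0.0, 0.0, -0.079], [0.0, 0.0, -0.107]] dr [[0, 0, -0.0], [0, 0, -0.0], [0, 0, -0.0], [0, 0, -0.0], [0, 0, -0.0]]
hand [0, 0, 0, 0, 0] off [[0.019, -0.03, -0.0], [0.039, -0.06, -0.0], [0.058, -0.09, -0.0], [0.077, -0.119, -0.0], [0.097, -0.149, -0.0]] dr [[0, 0, 0.05], [0, 0, 0.101], [0, 0, 0.151], [0, 0, 0.201], [0, 0, 0.252]]
hand [0, 0, 0, 0, 0] off [[0.011, -0.034, -0.0], [0.023, -0.067, -0.0], [0.034, -0.101, -0.0], [0.045, -0.135, -0.0], [0.057, -0.169, -0.0]] dr [[0, 0, 0.05], [0, 0, 0.101], [0, 0, 0.151], [0, 0, 0.201], [0, 0, 0.252]]
hand [0, 0, 0, 0, 0] off [[0.003, -0.035, -0.0], [0.005, -0.071, -0.0], [0.008, -0.106, -0.0], [0.01, -0.142, -0.0], [0.013, -0.177, -0.0]] dr [[0, 0, 0.05], [0, 0, 0.101], [0, 0, 0.151], [0, 0, 0.201], [0, 0, 0.252]]
hand [0, 0, 0, 0, 0] off [[-0.006, -0.035, -0.0], [-0.013, -0.07, -0.0], [-0.019, -0.105, -0.0], [-0.025, -0.14, -0.0], [-0.032, -0.175, -0.0]] dr [[0, 0, 0.05], [0, 0, 0.101], [0, 0, 0.151], [0, 0, 0.201], [0, 0, 0.252]]
hand [0, 0, 0, 0, 0] off [[0.0, 0.0, 0.011], [0.0, 0.0, 0.022], [0.0, 0.0, 0.033], [0.0, 0.0, 0.044], [0.0, 0.0, 0.055]] dr [[0, 0, -0.0], [0, 0, -0.0], [0, 0, -0.0], [0, 0, -0.0], [0, 0, -0.0]]
```

Emit:
jog_arm(hand=[1,1,1,1,1], offset=[[0,0,0.037],[0,0,0.075],[0,0,0.113],[0,0,0.15],[0,0,0.159]], dr=[[0,0,-0.003],[0,0,-0.006],[0,0,-0.009],[0,0,-0.012],[0,0,-0.012]])

```text
clock: 24.15
position: [0.4587, -0.3376, 0.0267]
eef_rot: [-0.004, 0.96, 0.281, -0.002]
contact_force: [-0.3, 0.5, -0.1]
grip_width: 1.002
finger_force: 0.0
```

Emit:
jog_arm(hand=[1,1,1,1,1], offset=[[0,0,0.009],[0,0,0.019],[0,0,0.019],[0,0,0.019],[0,0,0.019]], dr=[[0,0,0],[0,0,0],[0,0,0],[0,0,0],[0,0,0]])

```text
clock: 24.65
position: [0.4618, -0.3412, 0.0136]
eef_rot: [0.001, 0.96, 0.281, 0.001]
contact_force: [0.5, -0.5, 0.4]
grip_width: 1.001
finger_force: 0.0
```

Emit:
jog_arm(hand=[0,0,0,0,0], offset=[[0,0,0],[0,0,0],[0,0,0],[0,0,0],[0,0,0]], dr=[[0,0,0],[0,0,0],[0,0,0],[0,0,0],[0,0,0]], force=80)

```text
clock: 25.15
position: [0.4618, -0.3413, 0.0135]
eef_rot: [0.001, 0.96, 0.281, 0.0]
contact_force: [0.2, 0.1, 5.4]
grip_width: 0.673
finger_force: 86.5
```

Emit:
jog_arm(hand=[0,0,0], offset=[[0,0,0],[0,0,0],[0,0,0]], dr=[[0,0,0],[0,0,0],[0,0,0]])

```text
clock: 25.45
position: [0.4618, -0.3413, 0.0135]
eef_rot: [0.001, 0.96, 0.281, 0.0]
contact_force: [-0.6, -0.5, 6.0]
grip_width: 0.675
finger_force: 86.5
```

Emit:
jog_arm(hand=[0,0,0,0,0], offset=[[0,0,-0.011],[0,0,-0.022],[0,0,-0.05],[0,0,-0.079],[0,0,-0.107]], dr=[[0,0,0],[0,0,0],[0,0,0],[0,0,0],[0,0,0]])

```text
clock: 25.95
position: [0.4609, -0.3402, 0.1208]
eef_rot: [-0.0, 0.96, 0.281, 0.0]
contact_force: [0.3, -0.4, -1.5]
grip_width: 0.677
finger_force: 85.8
```

Emit:
jog_arm(hand=[0,0,0,0,0], offset=[[0.019,-0.03,0],[0.039,-0.06,0],[0.058,-0.09,0],[0.077,-0.119,0],[0.097,-0.149,0]], dr=[[0,0,0.05],[0,0,0.101],[0,0,0.151],[0,0,0.201],[0,0,0.252]])

```text
clock: 26.45
position: [0.462, -0.1613, 0.1198]
eef_rot: [0.0, 0.988, 0.157, 0.0]
contact_force: [0.9, -0.6, -2.4]
grip_width: 0.677
finger_force: 85.9
```

Emit:
jog_arm(hand=[0,0,0,0,0], offset=[[0.011,-0.034,0],[0.023,-0.067,0],[0.034,-0.101,0],[0.045,-0.135,0],[0.057,-0.169,0]], dr=[[0,0,0.05],[0,0,0.101],[0,0,0.151],[0,0,0.201],[0,0,0.252]])

```text
clock: 26.95
position: [0.4633, 0.0172, 0.1198]
eef_rot: [0.0, 0.999, 0.032, 0.0]
contact_force: [0.7, -0.0, -1.9]
grip_width: 0.672
finger_force: 85.9
```

Emit:
jog_arm(hand=[0,0,0,0,0], offset=[[0.003,-0.035,0],[0.005,-0.071,0],[0.008,-0.106,0],[0.01,-0.142,0],[0.013,-0.177,0]], dr=[[0,0,0.05],[0,0,0.101],[0,0,0.151],[0,0,0.201],[0,0,0.252]])

```text
clock: 27.45
position: [0.4646, 0.1947, 0.1199]
eef_rot: [-0.0, 0.996, -0.094, 0.0]
contact_force: [0.5, -0.6, -1.9]
grip_width: 0.674
finger_force: 85.9
```

Emit:
jog_arm(hand=[0,0,0,0,0], offset=[[-0.006,-0.035,0],[-0.013,-0.07,0],[-0.019,-0.105,0],[-0.025,-0.14,0],[-0.032,-0.175,0]], dr=[[0,0,0.05],[0,0,0.101],[0,0,0.151],[0,0,0.201],[0,0,0.252]])

```text
clock: 27.95
position: [0.4656, 0.3725, 0.1198]
eef_rot: [-0.0, 0.976, -0.218, 0.0]
contact_force: [1.0, -0.8, -1.2]
grip_width: 0.672
finger_force: 85.9
```

Emit:
jog_arm(hand=[0,0,0,0,0], offset=[[0,0,0.014],[0,0,0.028],[0,0,0.042],[0,0,0.055],[0,0,0.055]], dr=[[0,0,0],[0,0,0],[0,0,0],[0,0,0],[0,0,0]])

```text
clock: 28.45
position: [0.4643, 0.3692, 0.0613]
eef_rot: [0.002, 0.976, -0.218, -0.002]
contact_force: [0.2, -1.2, -0.9]
grip_width: 0.673
finger_force: 85.9
```

Emit:
jog_arm(hand=[0,0,0], offset=[[0,0,0],[0,0,0],[0,0,0]], dr=[[0,0,0],[0,0,0],[0,0,0]])

```text
clock: 28.75
position: [0.4666, 0.3712, 0.0652]
eef_rot: [-0.001, 0.976, -0.217, 0.001]
contact_force: [-0.1, 0.5, -1.3]
grip_width: 0.674
finger_force: 85.9
```

```bash
python3 - <<'E'
from h import *
print(T()[:3,3].round(4),yaw(),st()["clock"],st()["finger_force"])
c=cam("wrist"); save(c,"pics/w8.png"); print(T()[:3,3].round(4))
import pickle; pickle.dump(c,open("w8.pkl","wb"))
E
```

```text
[0.4666 0.3712 0.0652] -25.12105491455778 28.75 85.92843890190125
[0.4666 0.3713 0.0651]
```

View pics/w8.png

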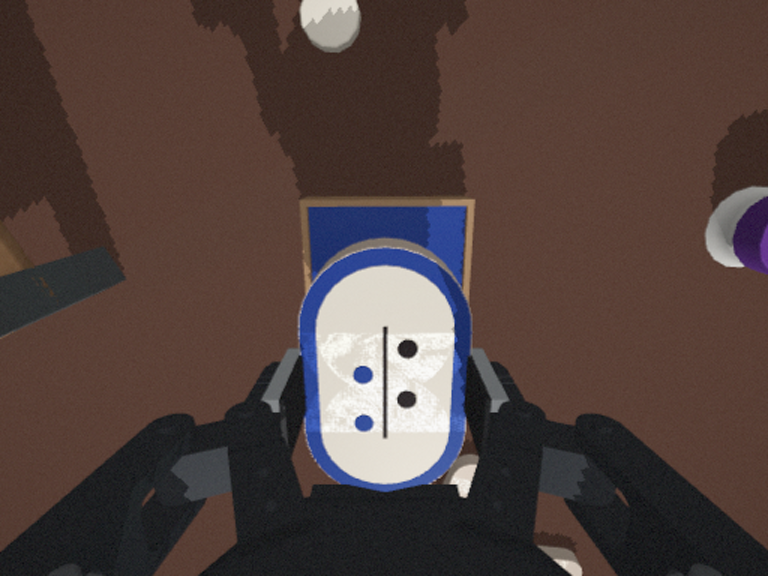

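Blue is over its box. The inner edges are at v≈206, u≈309 and 467, the plaque's sides are at u 299–471 with ends at v≈247 and 491, and it is parallel to the box.

```bash
python3 - <<'E'
from h import *
import pickle; c=pickle.load(open("w8.pkl","rb"))
M=c["c2w"]@np.linalg.inv(np.array(c["mount"])); zt=M[2,3]+.0145
print("end",rel(c,388,206,.016),"L",rel(c,309,235,.018),"R",rel(c,467,235,.018))
print("plaque",rel(c,385,247,zt),rel(c,385,491,zt),rel(c,299,340,zt),rel(c,471,340,zt))
E
```

```text
end [56.4  0.9 49.2] L [ 43.1 -36.5  47.3] R [43.1 38.4 47.2]
plaque [ 49.9  -0.6 -14.5] [-47.8  -0.6 -14.5] [ 17.1 -30.5 -14.4] [ 17.1  29.2 -14.5]
```

Emit:
jog_arm(hand=[0,0,0,0,0], offset=[[-0.001,0.001,0.012],[-0.001,0.001,0.024],[-0.001,0.001,0.034],[-0.001,0.001,0.038],[-0.001,0.001,0.038]], dr=[[0,0,0],[0,0,0],[0,0,0],[0,0,0],[0,0,0]])

```text
clock: 29.3
position: [0.4639, 0.3701, 0.0249]
eef_rot: [0.001, 0.976, -0.217, -0.001]
contact_force: [-0.5, -0.2, -1.9]
grip_width: 0.678
finger_force: 86.0
```

Emit:
jog_arm(hand=[0,0,0,0,0], offset=[[0,0,0.003],[0,0,0.006],[0,0,0.008],[0,0,0.008],[0,0,0.008]], dr=[[0,0,0],[0,0,0],[0,0,0],[0,0,0],[0,0,0]])

```text
clock: 29.8
position: [0.4647, 0.3706, 0.0184]
eef_rot: [-0.0, 0.976, -0.217, 0.0]
contact_force: [-0.4, 0.1, -2.2]
grip_width: 0.675
finger_force: 86.0
```

```bash
python3 - <<'E'
from h import *
print(T()[:3,3].round(4),yaw(),st()["clock"],st()["contact_force"].round(1))
c=cam("wrist"); P=cloud(c)*1000
for u,v in((385,290),(385,460),(340,330),(430,330)): print(P[int(v/1.5),int(u/1.5)].round(1))
save(c,"pics/w9.png",(180,110,330,330),2.7)
E
```

```text
[0.4647 0.3706 0.0184] -25.108045658172642 29.8 [-0.4  0.1 -2.2]
[497.2 356.4  32.6]
[436.6 384.9  34.2]
[490.7 376.6  33. ]
[477.7 348.6  33.3]
```

View pics/w9.png

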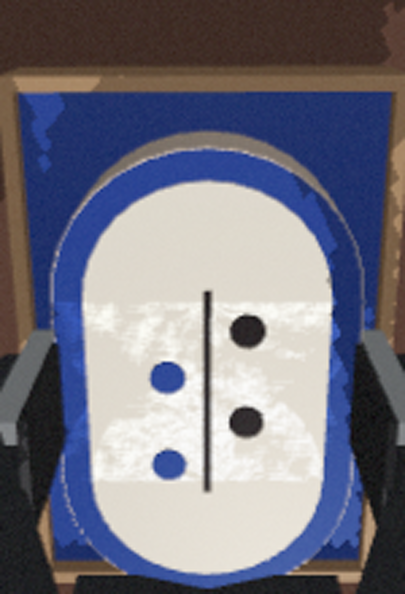

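Blue lies inside its walls, centred (inner edges u 18 and 392, v 92 and 562; plaque axis u≈207), with its top at about 33 mm. Releasing and lifting clear.

Emit:
jog_arm(hand=[1,1,1,1,1], offset=[[0,0,0],[0,0,0],[0,0,0],[0,0,0],[0,0,0]], dr=[[0,0,0],[0,0,0],[0,0,0],[0,0,0],[0,0,0]])

```text
clock: 30.35
position: [0.4647, 0.3706, 0.0184]
eef_rot: [-0.0, 0.976, -0.217, 0.0]
contact_force: [0.4, -0.2, -0.2]
grip_width: 0.996
finger_force: 0.0
```

Emit:
jog_arm(hand=[1,1,1,1,1], offset=[[0,0,-0.014],[0,0,-0.03],[0,0,-0.06],[0,0,-0.1],[0,0,-0.14]], dr=[[0,0,0],[0,0,0],[0,0,0],[0,0,0],[0,0,0]])

```text
clock: 30.85
position: [0.4647, 0.3706, 0.1613]
eef_rot: [-0.0, 0.976, -0.217, 0.0]
contact_force: [0.4, 0.5, -0.1]
grip_width: 0.999
finger_force: 0.0
```

Emit:
jog_arm(hand=[1,1,1,1,1], offset=[[-0.01,0.01,-0.03],[-0.02,0.02,-0.06],[-0.02,0.02,-0.06],[-0.02,0.02,-0.06],[-0.02,0.02,-0.06]], dr=[[0,0,0],[0,0,0],[0,0,0],[0,0,0],[0,0,0]])

```text
clock: 31.35
position: [0.4377, 0.3607, 0.2176]
eef_rot: [0.0, 0.976, -0.217, -0.0]
contact_force: [0.0, -0.4, 0.4]
grip_width: 1.003
finger_force: 0.0
```

```bash
python3 - <<'E'
from h import *
print(T()[:3,3].round(4),st()["clock"])
c=cam("wrist"); P=cloud(c)*1000; m=(np.hypot(P[...,0]-465,P[...,1]-371)<55)&(abs(P[...,2]-33)<5); print(cv2.minAreaRect(P[m][:,:2].astype(np.float32)),np.median(P[m][:,2]),P[m][:,2].std())
c=cam("scene"); save(c,"pics/s2.png"); P=cloud(c)*1000
for n,x,y,r in(("blue",465,371,40),("red",638,-157,35),("yellow",621,204,28),("green",473,-20,19)):
    m=(np.hypot(P[...,0]-x,P[...,1]-y)<r)&(P[...,2]>27)&(P[...,2]<40); print(n,m.sum(),P[m].mean(0).round(1), P[m][:,2].std().round(1))
E
```

```text
[0.4377 0.3607 0.2176] 31.35
((465.140380859375, 371.029541015625), (60.112464904785156, 99.81847381591797), 65.29732513427734) 32.66300833218272 0.7671037830393378
blue 394 [466.  372.6  33.1] 1.9
red 348 [ 638.2 -154.9   32.8] 1.9
yellow 220 [620.7 206.3  32.9] 2.0
green 80 [473.8 -18.1  33. ] 2.0
```

View pics/s2.png

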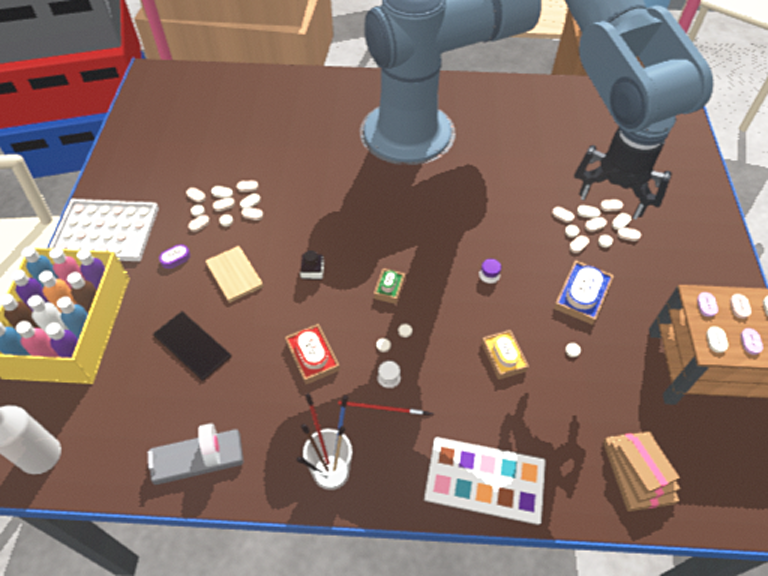

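The scene view shows all four plaques lying in their own boxes: green (389,284), red (312,350), yellow (506,352) and blue (585,290). The ink bottle is still at (311,264) and the hand is clear and empty. Handing in.

```bash
python3 -c "
from bench import ticket; print(ticket.finish_job())"
```

```text
the job is handed in; nothing more can be done
None
```

All four plaques lie face up, flat and straight in their own boxes by the last camera check, the ink bottle is where it was, and the job is handed in after about 31 s; it returned no verdict.

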